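# Weigh a hanging planter on the spring scale

## Task

Weigh the terracotta hanging planter: hang it by the notch in the middle of its handle on the hook of the spring scale, easing the whole of its weight on to the spring before you let go so that the hook neither drops nor springs up, then leave it hanging untouched and level until it has been still for a second. Then take its weight again and lift it off just as gently, without knocking or pulling on the scale, and set it down softly, upright in the middle of the empty ware board; leave everything else where it is.

Things in the scene. Friction and masses are not known exactly. Their poses are not given: they have to be found in the camera images.
- planter: Unglazed terracotta hanging planter: open trough 180 mm long (its x), 70 wide (y), 45 tall, and a straight bar handle above it. The same from either end. Weight unknown beforehand, 0.22 to 0.77 kg, evenly spread. Origin: centre of the underside; z up.
- bar (a point): Middle of the planter's bar handle, 124 mm above its base; axes as the planter's. The bar runs along x over the whole 180 mm, 12 mm thick (y), 18 mm tall (underside 115 mm above the base). At each end a post 8 mm thick (x), 26 mm wide joins it to the trough; otherwise it is open all round.
- notch (a point): Top of the V-shaped notch in the underside of the bar at the middle of its length: 121 mm above the planter's base, 6 mm deep, flanks at 45 degrees, 20 mm long (x) at the mouth and 8 mm at the top. Axes as the planter's.
- stand: Stand of the spring scale, fixed. Origin: on the table straight below the hook. Its iron base, 14 mm thick and 140 mm wide, reaches from 70 mm on the -x to 200 mm on the +x side; the rod, 12 mm dia., 614 mm tall, stands 150 mm to +x. The upright tubular scale, 34 mm dia., is straight above the hook, 343 to 534 mm above the table.
- hook_seat (a point): Top of the level 6 mm wire at the bottom of the steel hook, on which the load rests; 238 mm above the table when empty; it goes down with the hook. The wire runs along y. Axes as the stand's. The hook only slides up and down; it does not turn or swing.
- hook_tip (a point): Top of the hook's short tip, on the +y side, 17 mm above the seat. On the -y side the shank rises straight for 67 mm above the seat, then bends back over it and up into the scale. Clear width between shank and tip 20 mm. A bar, its length along x, goes in from the +y side over the tip, then down.
- hook (a joint): How far the hook is drawn down (m): 0 empty, stop at 0.055. The spring takes 200 N per metre (0.2 N per mm), lightly damped; a load let go suddenly bounces.
- ware_board: Brown plywood ware board, 280 mm (its x) x 190 mm (its y), top 18 mm above the table, on two battens, fixed, empty. Origin: centre of the underside.
- board_top (a point): Middle of the ware board's top face.
- bowl: Small open terracotta bowl, 96 mm across, 50 mm tall; a bystander, loose. Origin at the centre of its underside.
- trough: Small terracotta trough without a handle, 120 x 60 mm, 45 mm tall; a bystander, loose. Origin at the centre of its underside.
- bucket: White plastic bucket with a lowered wire bail, 150 mm across, 160 mm tall; a bystander, loose. Origin at the centre of its underside.
- cup: Clear plastic cup, 76 mm across, 110 mm tall; a bystander, loose. Origin at the centre of its underside.
- jar: Squat grey jar with white lid, 64 mm across, 75 mm tall; a bystander, loose. Origin at the centre of its underside.
- model_tool: Thin wooden modelling tool, 170 mm long, 10 mm thick, lying on the table; a bystander, loose. Origin at the centre of its underside.
There are look-alikes about, which are no part of the job. What is shaped like the planter but blue is not meant.

How it is judged (in metres and radians):
On the way:
1. the planter hangs by its notch on the hook, let go, level and still, for one second (contact force between planter and stand above 1.5 N and contact force between each of the arm, the fingers and planter below 0.05 N and distance between notch and hook_seat below 0.008 m and angle between planter's own z axis and vertical below 0.12 rad and linear speed of planter below 0.03 m/s and velocity of joint hook between -0.01 and 0.01 m/s and value of joint hook above 0.004 m), for 1 s.
At the end, for the whole second after the job is handed in: The planter stands upright and at rest on the ware board, its middle within 50 mm of the board's middle, not leaning on the scale, and the hook is empty and back up (within 2 mm of zero) (horizontal distance between planter and board_top below 0.05 m and z of planter in the frame of board_top between -0.004 and 0.004 m and angle between planter's own z axis and vertical below 0.06 rad and linear speed of planter below 0.02 m/s and contact force between planter and stand below 0.05 N and value of joint hook below 0.002 m); the robot touches nothing.
It fails at once if the hook bounces when it is left with the planter: untouched by the robot, it moves up or down faster than 60 mm/s (contact force between each of the fingers, the arm and planter below 0.05 N and contact force between planter and stand above 0.3 N and (velocity of joint hook above 0.06 m/s or velocity of joint hook below -0.06 m/s)).
It fails at once if the hook is jerked: drawn down by more than 4 mm, it moves up or down faster than 120 mm/s (value of joint hook above 0.004 m and (velocity of joint hook above 0.12 m/s or velocity of joint hook below -0.12 m/s)).
It fails at once if the planter or the robot knocks or pulls on the scale or its stand with more than 12 N (contact force between any of planter, the arm, the fingers and stand above 12 N).
It fails at once if the planter is put down on the ware board with more than 40 N (contact force between planter and ware_board above 40 N).
It fails at once if a bystander is shifted by more than 30 mm (distance of any of bowl, trough, bucket, cup, jar, model_tool from where it was at the start of the episode above 0.03 m).
It also fails if it takes over 70 s, if anything falls off the work surface, if the arm or the gripper's body presses on something with over 40 N, if the wrist force passes 120 N, or if a joint passes its speed limit or range.

## Robot

A 6-joint arm with a two-finger parallel gripper is mounted at the origin on the work surface. World frame = base frame: x ahead of the robot, y to its left, z up, the work surface at z = 0. Lengths are in mm, angles in rad, forces in N, time in s.
With the tool pointing down it reaches from about 275 to 750 mm from the base axis. Payload 10.2 kg.
Tool frame: the origin (TCP) lies at the very end of the fingers, on their centre line; the grasp point (between the pads) lies 19 mm behind it; z points along the fingers, y is the direction in which the jaws open and shut (so a half turn about z gives the same grasp; the last joint's range is limited). The gripper opens to 88 mm and grips with 3 to 60 N. Pads are 18 mm wide; open, the fingers measure 123 mm over their backs; the gripper's body (75 mm by 187 mm) begins 45 mm behind the grasp point.
Start: joints at [0.966, 0.313, 1.498, -0, 1.331, -0.223], TCP at [195.623, 487.199, 238.72] pointing down, gripper open.
Joint ranges: [-2.94, 2.94], [-0.97, 2.17], [0.19, 2.56], [-1.23, 4.37], [0.02, 3.11], [-2.88, 2.88]. Speed limits (rad/s): [2.39, 2.39, 3.01, 3.14, 3.14, 3.14].

## Interface

Orientations are given as a rotation vector (axis times angle).
In Python, from workcell import observe, capture, calibration, job_done gives the robot as it stands.
- The arm moves only by the tool arm_command, never from a script. Its argument "plan" is a list of rows, each a list of 7 numbers: the turn, a rotation vector about the tool's x, y, z in rad, then the shift along the tool's x, y, z in units of 30 mm (1.0 is 30 mm), then the opening, from 0 (shut) to 1 (fully open). In form: [[rx, ry, rz, x, y, z, gripper], ...]. A call has exactly 8 rows; each row is the pose to reach, as a shift and turn from the pose measured when the call began, along the tool's axes at that moment; what a row does not reach only later rows make up. A row lasts 1/10 s, in which the tool goes at most 50 mm and 8.59 degrees, less where a joint would pass 70% of its speed; a pose out of reach is approached as far as the arm can. A call with a gripper value outside its range is refused whole. The fingers move at their own pace and stop on an object; the grip force is fixed at half the most. Time passes only in rows, so rows that repeat a pose let the fingers close, or fill a call up. It gives the time, the measured TCP pose, the force and the opening at its end, in the units of the state.
- observe(): the state, without advancing time (a new reading comes with each control period).
- capture(name): name is "scene" or "top" or "wrist"; returns the picture (480x640x3 uint8, blue, green, red); there is no depth.
- calibration(name): a dict with "intrinsics" (3x3 intrinsics, pixels), "D" ([k1, k2, p1, p2, k3] as OpenCV has them; the pictures are not rectified), "origin" and "rotation" of the camera in the world. Camera axes: x right, y down, z forward; pixel columns grow to the right and rows downward; lengths in mm; the calibration is good to about 2 mm. A picture is of the moment at which its call begins: read the wrist's pose just before it. calibration takes no time and is no camera call; for the wrist camera it gives the pose at the moment of the call.
- job_done(): hands the job in, once; it reports no verdict.
The state is a dict: "time_s": time; "joint_pos": joint angles; "dq": joint speeds; "effort": joint torques, N m; "ee_pos": TCP position; "ee_rot": TCP orientation; "ft_force": force on the tool from outside, world axes, zero at the start; "moment": the same for the moment, N m; "finger_gap": finger opening in mm.
Only numpy, scipy, OpenCV 4.12 (cv2) and the standard library are available. Lean on these libraries where they do the work, as an engineer would, in place of code of your own. Each camera call takes 0.05 s, during which the arm holds its last target.

## Working session

There is one attempt and no reset: what is moved stays moved. The work goes in short steps, Python scripts to look and compute and a tool call to move; the robot and the scene stay as the last step left them, time stands still between calls to the robot, and variables do not carry over. Pictures are saved under pics/ and viewed, and the job is handed in when it is done.

Besides the shell and the picture viewer there is one more tool, called after ">>>" as name([rows], argument=value, ...), one row to a line, values as JSON. arm_command: Moves the arm, as the interface text tells. Its arguments: {"type":"object","properties":{"plan":{"type":"array"}},"required":["plan"]}

```bash
mkdir -p pics; ls; python3 - <<'E'
from workcell import observe,capture,calibration
import cv2
s=observe();print(s)
for n in("scene","top","wrist"):
    c=calibration(n);print(n,c)
    cv2.imwrite(f"pics/{n}0.png",capture(n))
E
```

```text
pics
{'time_s': 0.0, 'joint_pos': array([ 9.65585871e-01,  3.13440364e-01,  1.49841270e+00, -2.12619462e-05,
        1.33097325e+00, -2.23411107e-01]), 'dq': array([-0.00118791, -0.00078514,  0.00123389,  0.00154403,  0.00079229,
       -0.0020084 ]), 'effort': array([ 1.36705981e-03, -4.02214944e+01, -2.52268374e+01,  6.95299753e-02,
        3.52937880e-02, -9.60071634e-05]), 'ee_pos': array([195.49550565, 486.9921169 , 238.17517186]), 'ee_rot': array([-5.95994477e-01, -3.08405422e+00,  1.78665248e-03]), 'ft_force': array([-0.12993076, -0.51000559, -0.51625837]), 'moment': array([-0.01946553, -0.02428602, -0.00871709]), 'finger_gap': 88.16388220350143}
scene {'intrinsics': array([[519.5759137 ,   0.        , 319.85361654],
       [  0.        , 519.5759137 , 236.61090127],
       [  0.        ,   0.        ,   1.        ]]), 'D': array([-0.01686214,  0.        ,  0.        ,  0.        ,  0.        ]), 'origin': array([1376.08340092,  496.04124179,  962.08039167]), 'rotation': array([-1.32459999, -2.09013557,  1.01761723])}
top {'intrinsics': array([[445.96625251,   0.        , 314.51340214],
       [  0.        , 445.96625251, 231.17717403],
       [  0.        ,   0.        ,   1.        ]]), 'D': array([-0.01129881,  0.        ,  0.        ,  0.        ,  0.        ]), 'origin': array([ 236.8587654 ,   84.75851653, 1384.83761607]), 'rotation': array([-2.0251376 ,  2.18935399, -0.24150926])}
wrist {'intrinsics': array([[385.6155159 ,   0.        , 323.79621337],
       [  0.        , 385.6155159 , 237.55602162],
       [  0.        ,   0.        ,   1.        ]]), 'D': array([-0.04254404,  0.        ,  0.        ,  0.        ,  0.        ]), 'origin': array([125.51092803, 514.1336993 , 382.85211788]), 'rotation': array([2.38901363, 1.6157452 , 0.2401931 ])}
```

View pics/scene0.png

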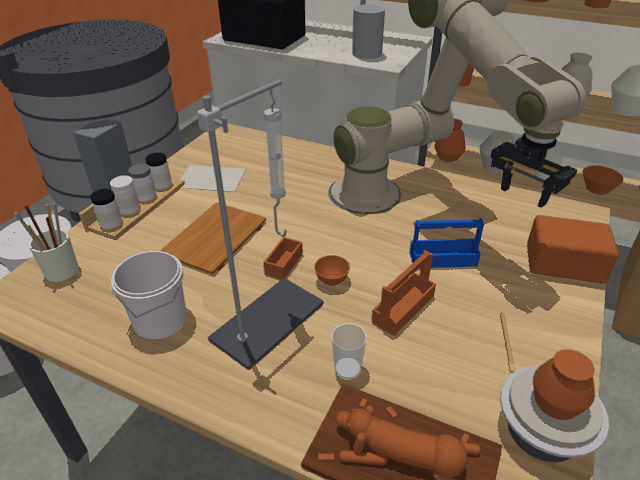

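View pics/top0.png

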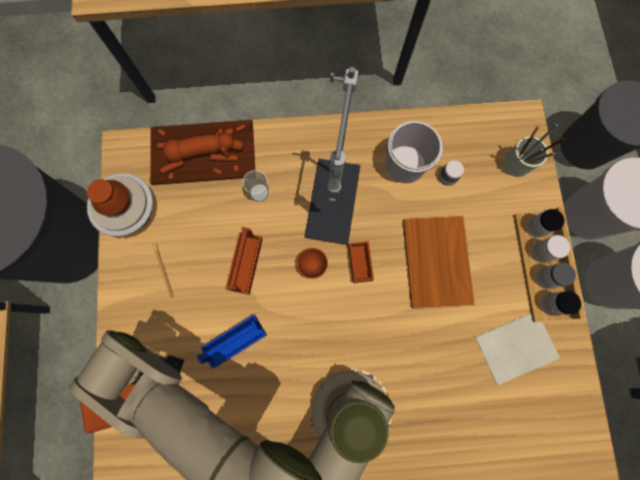

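View pics/wrist0.png

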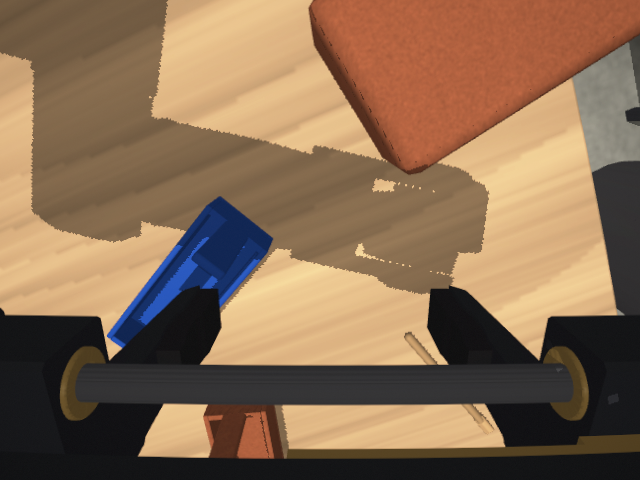

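The terracotta planter with the bar handle is at top (245,262) and scene (405,295). These could be mistaken for it:
- The blue copy, top (232,341).
- The trough without a handle, top (361,262).
- The clay block, scene (572,248).

The empty ware board is at top (438,261); the board with the clay figure at (203,152) isn't it. Next I'll look at close crops.

```bash
cat > h.py <<'E'
import numpy as np,cv2
from scipy.spatial.transform import Rotation as R
from workcell import observe,capture,calibration
def ray(n,uv,c=None):
    c=c or calibration(n)
    p=cv2.undistortPoints(np.array([[uv]],float),c["intrinsics"],c["D"])[0,0]
    d=R.from_rotvec(c["rotation"]).as_matrix()@np.array([p[0],p[1],1.])
    return c["origin"],d/np.linalg.norm(d)
def atz(n,uv,z,c=None):
    o,d=ray(n,uv,c);return o+d*(z-o[2])/d[2]
def tri(obs):
    A=np.zeros((3,3));b=np.zeros(3);L=[]
    for n,uv,*c in obs:
        o,d=ray(n,uv,*c);P=np.eye(3)-np.outer(d,d);A+=P;b+=P@o;L.append((o,P))
    x=np.linalg.solve(A,b);return x,[float(np.linalg.norm(P@(x-o))) for o,P in L]
def proj(n,X,c=None):
    c=c or calibration(n);M=R.from_rotvec(c["rotation"]).as_matrix().T
    return cv2.projectPoints(np.atleast_2d(np.array(X,float)),cv2.Rodrigues(M)[0],-M@c["origin"],c["intrinsics"],c["D"])[0][:,0]
def crop(src,out,x0,y0,w,h,k):
    i=cv2.imread(src)[y0:y0+h,x0:x0+w];cv2.imwrite(out,cv2.resize(i,None,fx=k,fy=k,interpolation=cv2.INTER_CUBIC))
E
python3 - <<'E'
from h import *
crop("pics/scene0.png","pics/c1.png",360,240,100,100,6)
crop("pics/top0.png","pics/c2.png",210,215,100,100,6)
crop("pics/scene0.png","pics/c3.png",190,180,140,190,4) if 0 else crop("pics/scene0.png","pics/c3.png",200,190,140,180,3)
crop("pics/top0.png","pics/c4.png",290,60,110,200,3)
E
```

```text
(no output)
```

View pics/c1.png

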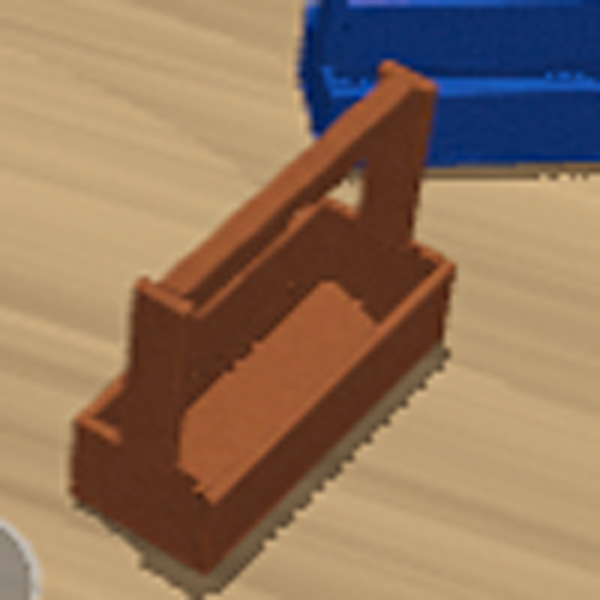

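View pics/c2.png

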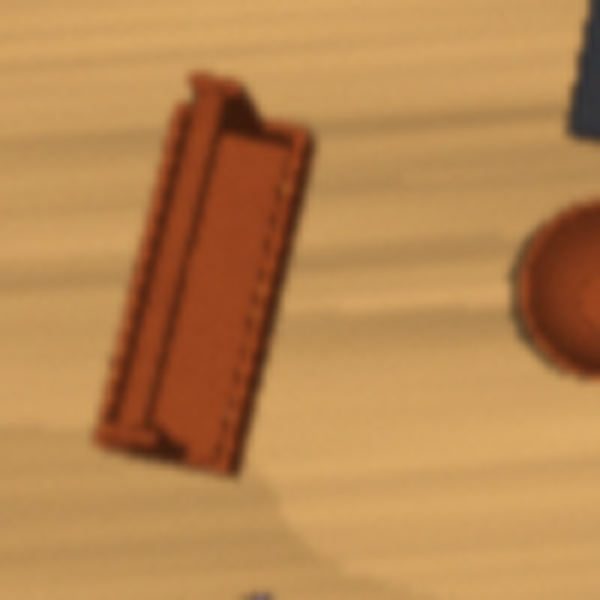

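View pics/c3.png

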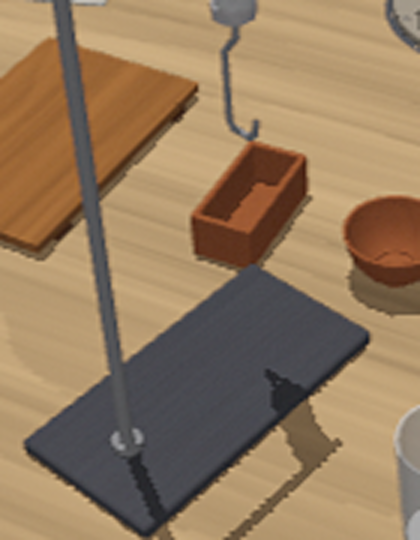

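View pics/c4.png

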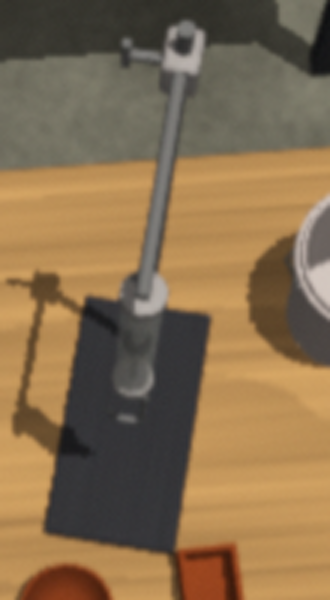

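```bash
cat > fit.py <<'E'
from h import *
from scipy.optimize import least_squares
def T(p,X):
    c,s=np.cos(p[2]),np.sin(p[2]);X=np.atleast_2d(X)
    return np.c_[p[0]+c*X[:,0]-s*X[:,1],p[1]+s*X[:,0]+c*X[:,1],X[:,2]]
def fit(obs,p0,**k):
    def f(p): return np.concatenate([(proj(n,T(p,X))[0]-uv) for n,X,uv in obs])
    r=least_squares(f,p0,loss="soft_l1",**k);return r.x,r.fun.reshape(-1,2)
E
cat > m1.py <<'E'
from fit import *
for uv in [(319,159),(359.3,165.7),(305,237.3),(348,243.7)]: print(atz("top",uv,14).round(1))
S=lambda a,b:(360+a/6,240+b/6)
Tp=lambda a,b:(210+a/6,215+b/6)
near,far=[atz("scene",S(165,293),133),atz("scene",S(411,75),133)]
print("bar",near.round(1),far.round(1),np.linalg.norm(near-far))
for a in [(207,573),(72,497),(447,352)]: print(atz("scene",S(*a),0).round(1))
print("top bar",atz("top",Tp(216,80),133).round(1),atz("top",Tp(127,440),133).round(1))
print("top base right",atz("top",Tp(238,475),0).round(1),atz("top",Tp(312,133),0).round(1))
# hook seat
print("hook scene/top",[x for x in [tri([("scene",(200+245/3,190+135/3)),("top",(290+126/3,60+418/3))])]])
for uv in [(405,218),(465,217),(474,304),(412,307)]: print("board",atz("top",uv,18).round(1))
E
python3 m1.py; python3 - <<'E'
from h import *
crop("pics/top0.png","pics/c5.png",390,200,100,120,5)
crop("pics/scene0.png","pics/c6.png",260,90,40,160,5)
E
```

```text
[782.4  27.9  14. ]
[ 749.1 -101.1   14. ]
[525.2  92.7  14. ]
[494.3 -40.   14. ]
bar [537.7 263.5 133. ] [372.7 312.  133. ] 171.96346238173228
[548.4 295.7   0. ]
[533.2 232.1   0. ]
[386.2 348.9   0. ]
top bar [539.7 259.5 133. ] [370.8 308.6 133. ]
top base right [362.7 276.1   0. ] [539.2 228.7   0. ]
hook scene/top [(array([576.38181758,  13.2104257 , 234.06247384]), [1.9393490500146784, 1.939349050014705])]
board [ 561.9 -227.2   18. ]
board [ 550.4 -417.3   18. ]
board [ 278.2 -403.5   18. ]
board [ 284.1 -214.6   18. ]
```

View pics/c5.png

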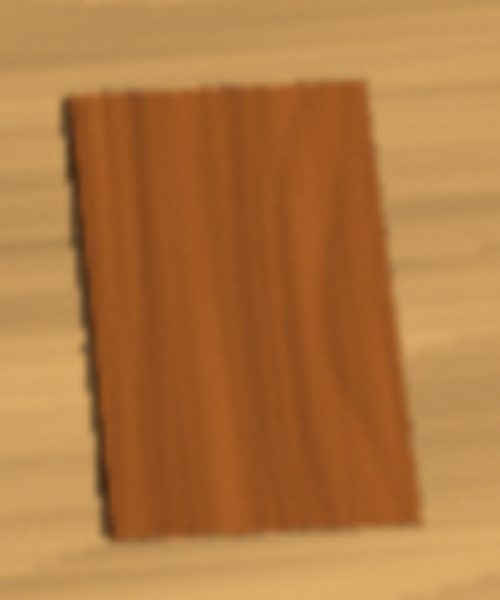

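View pics/c6.png

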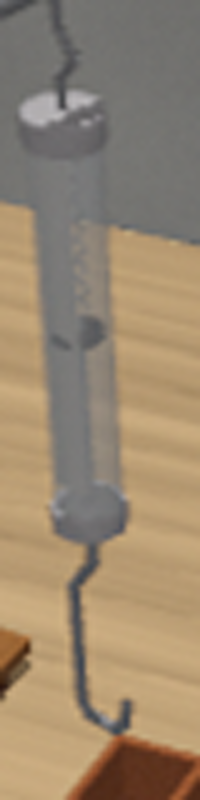

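```bash
cat >> h.py <<'E'
def tool():
    s=observe();return s["ee_pos"],R.from_rotvec(s["ee_rot"]).as_matrix()
def goalR(yaw,tilt):
    # tool y along planter y; tool z = down tilted toward planter +x by tilt; tool x toward +x/up
    a=np.array([np.cos(yaw),np.sin(yaw),0]);up=np.array([0,0,1.])
    z=np.sin(tilt)*a-np.cos(tilt)*up
    x=np.cos(tilt)*a+np.sin(tilt)*up
    return np.c_[x,np.cross(z,x),z]
def delta(p,Rg):
    p0,R0=tool()
    return np.r_[R.from_matrix(R0.T@Rg).as_rotvec().round(4),(R0.T@(np.array(p)-p0)/30).round(3)]
E
python3 - <<'E'
from h import *
p,M=tool();print(M.round(3))
c=calibration("wrist");C=R.from_rotvec(c["rotation"]).as_matrix()
print("cam in tool",(M.T@(c["origin"]-p)).round(1));print((M.T@C).round(3))
E
```

```text
[[-0.928  0.373 -0.001]
 [ 0.373  0.928 -0.001]
 [ 0.    -0.001 -1.   ]]
cam in tool [  75.1   -1.1 -144.6]
[[ 0.    -0.956 -0.294]
 [ 1.     0.    -0.001]
 [ 0.001 -0.294  0.956]]
```

```bash
cat >> h.py <<'E'
def goalR(yaw,tilt,roll=0.):
    a=np.array([np.cos(yaw),np.sin(yaw),0]);up=np.array([0,0,1.])
    z=np.sin(tilt)*a-np.cos(tilt)*up
    x=-(np.cos(tilt)*a+np.sin(tilt)*up)
    return np.c_[x,np.cross(z,x),z]
E
python3 - <<'E'
from h import *
print(delta([375,310,210],goalR(-.285,np.pi/6)))
for uv in[(205,355),(260,320)]:print(atz("top",uv,133))
E
```

```text
[-0.0262 -0.5235 -0.0944 -7.751  -3.247   0.945 ]
[196.02126305 386.28164634 133.        ]
[277.66699059 232.6327075  133.        ]
```

>>> arm_command([
  [-0.003,-0.065,-0.012,-0.97,-0.4,0.12,1],
  [-0.006,-0.13,-0.024,-1.94,-0.8,0.24,1],
  [-0.01,-0.2,-0.036,-2.9,-1.2,0.35,1],
  [-0.013,-0.26,-0.047,-3.9,-1.6,0.47,1],
  [-0.016,-0.33,-0.06,-4.85,-2.0,0.6,1],
  [-0.02,-0.4,-0.07,-5.8,-2.4,0.7,1],
  [-0.023,-0.46,-0.083,-6.8,-2.85,0.83,1],
  [-0.026,-0.524,-0.094,-7.75,-3.25,0.945,1],
])

```text
time_s: 0.95
ee_pos: [375.6, 308.9, 209.9]
ee_rot: [0.371, 2.592, -0.101]
ft_force: [0.5, -0.0, -0.5]
finger_gap: 88.1
```

```bash
python3 - <<'E'
from h import *
import pickle
p,M=tool();print(p,observe()["ft_force"],observe()["joint_pos"])
c=calibration("wrist");pickle.dump(c,open("w1.pkl","wb"));cv2.imwrite("pics/w1.png",capture("wrist"))
E
```

```text
[375.59767878 308.93449238 209.85431911] [ 0.47203452 -0.0229491  -0.50727097] [ 0.65622337  0.16709892  1.85927151 -0.56109338  0.86860253 -0.31514171]
```

View pics/w1.png

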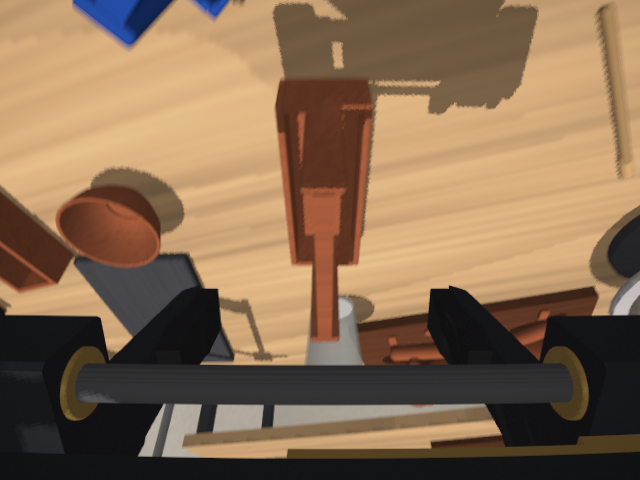

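```bash
python3 - <<'E'
from h import *
crop("pics/w1.png","pics/w1c.png",260,60,130,300,2)
i=cv2.imread("pics/w1.png")[170:370,270:380];cv2.imwrite("pics/w1d.png",cv2.resize(i,None,fx=3,fy=3,interpolation=cv2.INTER_CUBIC))
E
```

```text
(no output)
```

View pics/w1d.png

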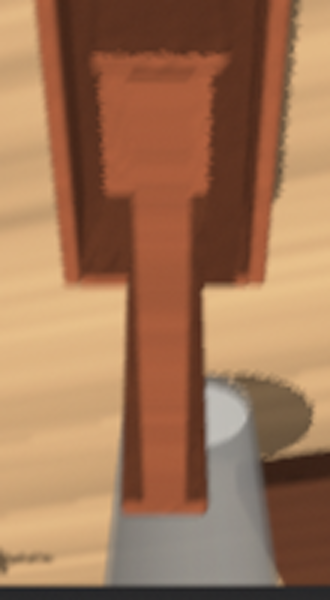

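```bash
cat > ov.py <<'E'
from fit import *
import pickle
P=[]
def box(x0,x1,y0,y1,z0,z1): return np.array([[x,y,z] for x in(x0,x1) for y in(y0,y1) for z in(z0,z1)],float)
PL=[box(-90,90,-35,35,0,45),box(-90,90,-6,6,115,133),box(-90,-82,-13,13,45,133),box(82,90,-13,13,45,133)]
E8=[(0,1),(2,3),(4,5),(6,7),(0,2),(1,3),(4,6),(5,7),(0,4),(1,5),(2,6),(3,7)]
def draw(img,n,p,c=None,boxes=PL,k=1,off=(0,0),z=0):
    for b in boxes:
        X=T(p,b);X[:,2]+=z;q=(proj(n,X,c)-off)*k
        for i,j in E8: cv2.line(img,tuple(int(v) for v in q[i]),tuple(int(v) for v in q[j]),(0,255,0),1)
    return img
E
python3 - <<'E'
from ov import *
c=pickle.load(open("w1.pkl","rb"))
p=[455,285.5,-.285]
i=cv2.imread("pics/w1.png")[60:360,250:400];i=cv2.resize(i,None,fx=2,fy=2)
cv2.imwrite("pics/o1.png",draw(i,"wrist",p,c,k=2,off=(250,60)))
E
```

```text
(no output)
```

View pics/o1.png

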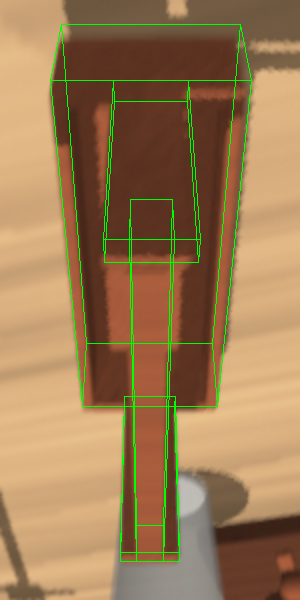

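```bash
python3 - <<'E'
from h import *
print(delta([481,34,381],goalR(-.241,np.pi/3)))
E
```

```text
[-0.0345 -0.5188 -0.0293 -7.979  -7.76   -1.965 ]
```

>>> arm_command([
  [-0.004,-0.065,-0.004,-1.0,-0.97,-0.25,1],
  [-0.009,-0.13,-0.007,-2.0,-1.94,-0.5,1],
  [-0.013,-0.195,-0.011,-3.0,-2.9,-0.74,1],
  [-0.017,-0.26,-0.015,-4.0,-3.9,-1.0,1],
  [-0.022,-0.325,-0.018,-5.0,-4.85,-1.23,1],
  [-0.026,-0.39,-0.022,-6.0,-5.8,-1.47,1],
  [-0.03,-0.455,-0.026,-7.0,-6.8,-1.72,1],
  [-0.0345,-0.519,-0.029,-7.98,-7.76,-1.965,1],
])

```text
time_s: 1.8
ee_pos: [479.3, 38.2, 378.7]
ee_rot: [0.254, 2.09, -0.144]
ft_force: [0.9, 1.7, -0.3]
finger_gap: 87.9
```

```bash
python3 - <<'E'
from h import *
import pickle
p,M=tool();print(p,observe()["joint_pos"],observe()["dq"].round(3))
c=calibration("wrist");pickle.dump(c,open("w2.pkl","wb"));cv2.imwrite("pics/w2.png",capture("wrist"))
print(delta([481+15,34+60,381],goalR(-.241,np.pi/3)))
E
```

```text
[479.32301926  38.15964499 378.7471251 ] [-0.10209302 -0.27677498  2.05264907 -0.35361434  0.35068641 -1.16537282] [-1.025 -0.214 -0.016  1.745 -0.676 -2.21 ]
[-1.400e-03 -3.400e-03  1.900e-03 -3.100e-02  2.018e+00  2.200e-02]
```

View pics/w2.png

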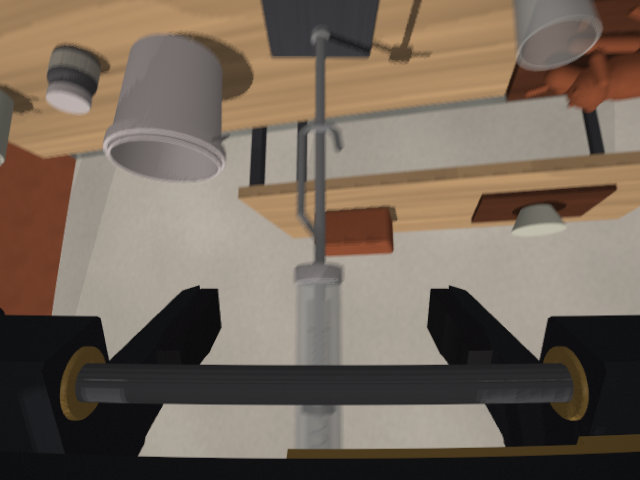

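>>> arm_command([
  [-0.001,-0.003,0.002,0,0.7,0,1],
  [-0.001,-0.003,0.002,0,1.4,0,1],
  [-0.001,-0.003,0.002,0,2.0,0,1],
  [-0.001,-0.003,0.002,0,2.0,0,1],
  [-0.001,-0.003,0.002,0,2.0,0,1],
  [-0.001,-0.003,0.002,0,2.0,0,1],
  [-0.001,-0.003,0.002,0,2.0,0,1],
  [-0.001,-0.003,0.002,0,2.0,0,1],
])

```text
time_s: 2.65
ee_pos: [494.8, 93.2, 380.6]
ee_rot: [0.254, 2.083, -0.146]
ft_force: [0.0, 0.2, -0.2]
finger_gap: 88.0
```

```bash
python3 - <<'E'
from h import *
import pickle
p,M=tool();print(p,observe()["dq"].round(3),observe()["ft_force"])
c=calibration("wrist");pickle.dump(c,open("w3.pkl","wb"));cv2.imwrite("pics/w3.png",capture("wrist"))
crop("pics/w2.png","pics/w2c.png",270,10,100,280,2)
crop("pics/w3.png","pics/w3c.png",180,10,200,280,2)
E
```

```text
[494.78423195  93.16398458 380.59029725] [ 0.004  0.003 -0.003 -0.002 -0.001  0.003] [ 0.04188444  0.17645611 -0.21617286]
```

View pics/w3.png

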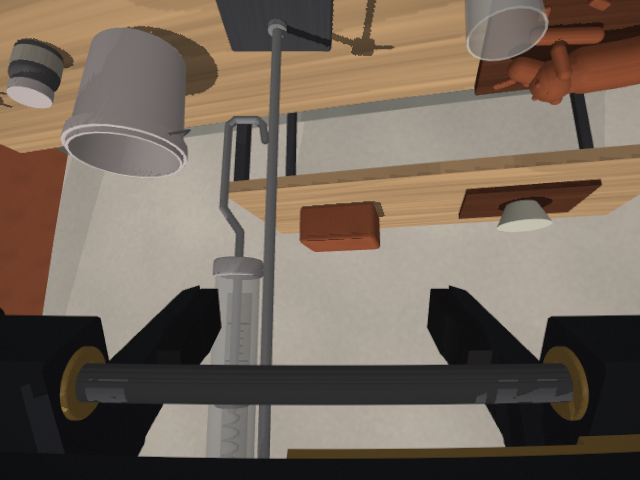

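```bash
python3 - <<'E'
from h import *
crop("pics/w3.png","pics/w3c.png",200,100,90,80,7)
crop("pics/w2.png","pics/w2c.png",275,100,90,80,7)
E
```

```text
(no output)
```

View pics/w3c.png

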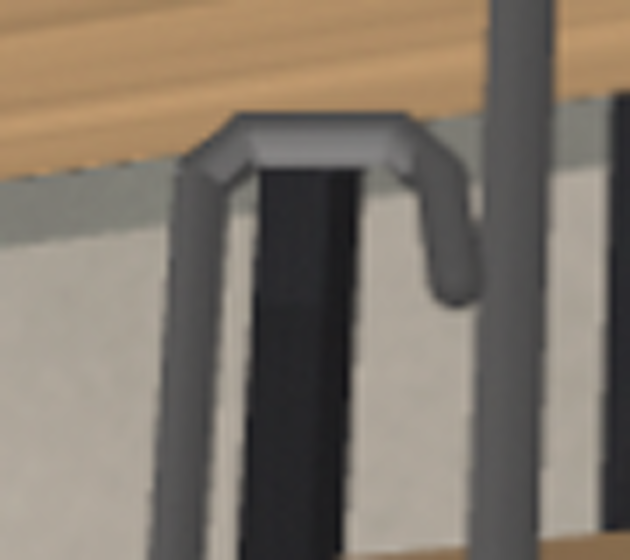

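View pics/w2c.png

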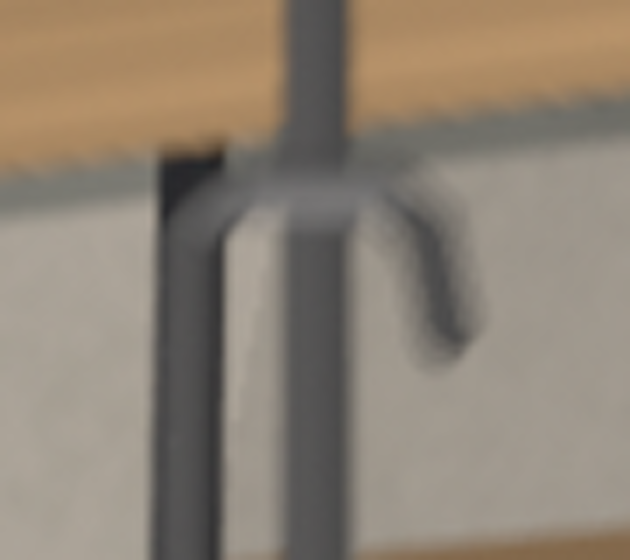

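```bash
python3 - <<'E'
from h import *
import pickle
c=pickle.load(open("w3.pkl","rb"))
a=lambda x,y:(200+x/7,100+y/7)
s=atz("wrist",a(324,140),235,c);print("seat",s)
l=atz("wrist",a(250,140),235,c);r=atz("wrist",a(395,140),235,c);print(l,r,"yaw of y dir",np.degrees(np.arctan2(*(r-l)[1::-1])), np.linalg.norm(r-l))
print("tip",atz("wrist",a(455,300),255,c))
print("scale bottom",atz("wrist",(238,264),343,c))
print("rod", [tri([("wrist",a(515,200),c),])] if 0 else "")
print(tri([("wrist",a(324,140),c),("scene",(200+246/3,190+133/3))]))
print(tri([("wrist",a(455,300),c),("scene",(200+255/3,190+125/3))]))
print("proj seat in scene",proj("scene",s),"top",proj("top",s))
b=atz("wrist",(277,30),14,c);print("rod foot",b, "from seat",b-s, np.arctan2(*(b-s)[1::-1]))
E
```

```text
seat [576.41234869  11.30588356 235.        ]
[574.41572059   3.54966727 235.        ] [578.31637816  18.74510195 235.        ] yaw of y dir 75.6030667242488 15.68809627618248
tip [578.05463936  26.61238787 255.        ]
scale bottom [587.22363316   5.3811075  343.        ]
rod 
(array([574.09699475,  13.78419043, 235.57147506]), [1.5910935248213016, 1.5910935248212734])
(array([581.34746035,  26.4346751 , 252.37803004]), [1.4973126788437732, 1.4973126788437525])
proj seat in scene [[280.05873548 234.33184135]] top [[332.08671815 199.52156957]]
rod foot [728.96287884 -28.66110369  14.        ] from seat [ 152.55053015  -39.96698724 -221.        ] -0.256232827303284
```

```bash
python3 - <<'E'
from h import *
G=goalR(-.285,np.pi/6);t=np.array([437.2,290.7,107.5])
print(delta(t-70*G[:,2],G), t-70*G[:,2])
E
```

```text
[ 0.0306  0.5232  0.0307  8.438   5.979  -0.447 ] [403.61184216 300.5405108  168.12177826]
```

>>> arm_command([
  [0.004,0.065,0.004,1.05,0.75,-0.06,1],
  [0.008,0.13,0.008,2.1,1.5,-0.11,1],
  [0.012,0.2,0.012,3.2,2.25,-0.17,1],
  [0.016,0.27,0.016,4.3,3.05,-0.23,1],
  [0.02,0.35,0.02,5.6,4.0,-0.3,1],
  [0.025,0.43,0.025,6.9,4.9,-0.36,1],
  [0.03,0.523,0.03,8.44,5.98,-0.45,1],
  [0.03,0.523,0.03,8.44,5.98,-0.45,1],
])

```text
time_s: 3.5
ee_pos: [402.4, 302.1, 165.2]
ee_rot: [0.369, 2.6, -0.102]
ft_force: [0.2, -0.3, -0.0]
finger_gap: 87.7
```

```bash
python3 - <<'E'
from h import *
G=goalR(-.285,np.pi/6);t=np.array([437.2,290.7,107.5])
print(delta(t,G))
E
```

```text
[-1.100e-03 -4.900e-03  3.300e-03 -1.070e-01 -3.700e-02  2.275e+00]
```

>>> arm_command([
  [-0.001,-0.005,0.003,-0.1,-0.04,0.4,1],
  [-0.001,-0.005,0.003,-0.1,-0.04,0.9,1],
  [-0.001,-0.005,0.003,-0.1,-0.04,1.4,1],
  [-0.001,-0.005,0.003,-0.1,-0.04,1.8,1],
  [-0.001,-0.005,0.003,-0.1,-0.04,2.1,1],
  [-0.001,-0.005,0.003,-0.11,-0.04,2.275,1],
  [-0.001,-0.005,0.003,-0.11,-0.04,2.275,1],
  [-0.001,-0.005,0.003,-0.11,-0.04,2.275,1],
])

```text
time_s: 4.3
ee_pos: [437.4, 290.6, 107.9]
ee_rot: [0.372, 2.594, -0.1]
ft_force: [-0.2, 0.2, 0.3]
finger_gap: 88.1
```

```bash
python3 - <<'E'
from ov import *
G=goalR(-.285,np.pi/6);t=np.array([437.2,290.7,107.5])
print(delta(t,G))
s=observe();print(s["ft_force"],s["moment"])
c=calibration("wrist");i=capture("wrist");cv2.imwrite("pics/w4.png",i);pickle.dump(c,open("w4.pkl","wb"))
cv2.imwrite("pics/o4.png",draw(i.copy(),"wrist",[455,285.5,-.285],c))
E
```

```text
[0.0002 0.0006 0.0001 0.013  0.001  0.009 ]
[-0.20431619  0.15283548  0.25874221] [ 0.04133229  0.2403742  -0.03671924]
```

View pics/o4.png

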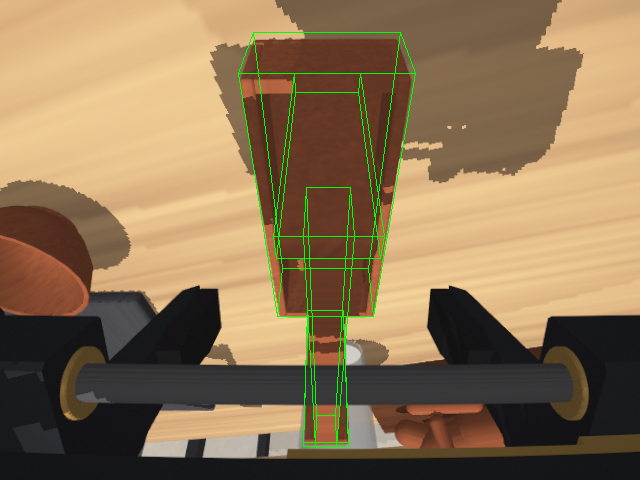

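```bash
python3 - <<'E'
from ov import *
i=cv2.imread("pics/o4.png")[20:320,230:430];j=cv2.imread("pics/w4.png")[20:320,230:430]
cv2.imwrite("pics/o4c.png",cv2.resize(np.hstack([i,j]),None,fx=2,fy=2))
i=cv2.imread("pics/o4.png")[400:460,280:380];j=cv2.imread("pics/w4.png")[400:460,280:380]
cv2.imwrite("pics/o4d.png",cv2.resize(np.hstack([i,j]),None,fx=4,fy=4))
E
```

```text
(no output)
```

View pics/o4c.png

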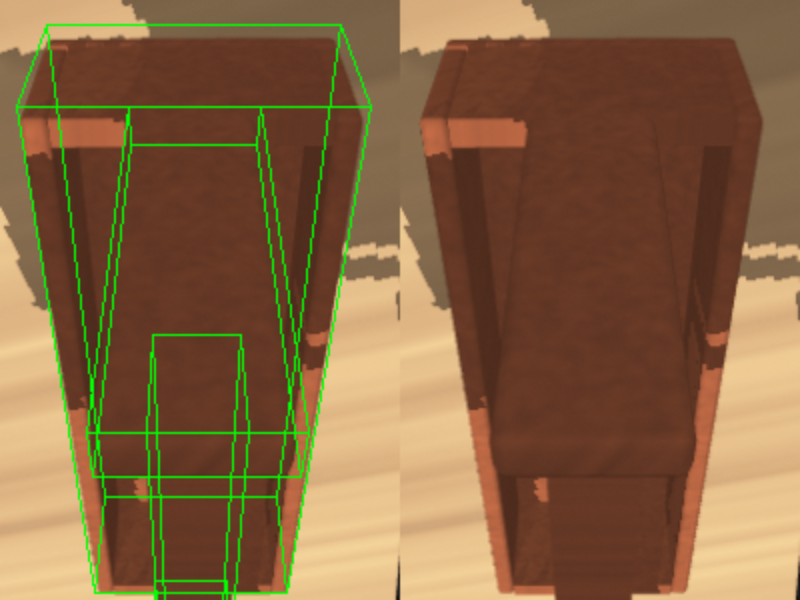

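View pics/o4d.png

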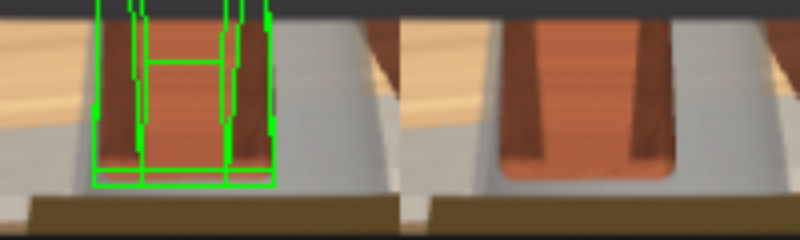

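```bash
cat > f2.py <<'E'
from ov import *
c=pickle.load(open("w4.pkl","rb"))
X=np.array([[-90,-35,0],[-90,35,0],[-90,-35,45],[-90,35,45],[-82,-13,133],[-82,13,133],[90,13,133],[90,-13,133],[90,35,45],[90,-35,45]],float)
uv=lambda x,y:(230+x/2,20+y/2)
U=[uv(446,38),uv(736,38),uv(420,119),uv(763,119),uv(492,476),uv(694,476),(280+674/4-100,400+181/4),(280+499/4-100,400+181/4),uv(686,593),uv(498,593)]
U=np.array(U)
# match ordering: print projected
q=proj("wrist",T([455,285.5,-.285],X),c)
for i in range(len(U)):
    print(q[i].round(1),U[i])
E
python3 f2.py
```

```text
[253.2  32.8] [453.  39.]
[400.   32.9] [598.  39.]
[238.4  73.8] [440.   79.5]
[415.8  73.9] [611.5  79.5]
[276.9 258.7] [476. 258.]
[380.6 258.7] [577. 258.]
[348.1 446.7] [348.5  445.25]
[303.6 446.7] [304.75 445.25]
[373.2 316.4] [573.  316.5]
[277.9 316.3] [479.  316.5]
```

>>> arm_command([
  [0,0,0,0,0,0,0.6],
  [0,0,0,0,0,0,0.4],
  [0,0,0,0,0,0,0.25],
  [0,0,0,0,0,0,0.1],
  [0,0,0,0,0,0,0],
  [0,0,0,0,0,0,0],
  [0,0,0,0,0,0,0],
  [0,0,0,0,0,0,0],
])

```text
time_s: 5.15
ee_pos: [437.3, 290.7, 108.0]
ee_rot: [0.372, 2.594, -0.099]
ft_force: [-0.3, -1.1, 0.3]
finger_gap: 26.2
```

```bash
python3 - <<'E'
from h import *
s=observe();print(s["ft_force"],s["moment"],s["finger_gap"],s["ee_pos"])
p,M=tool();print((M.T@np.array([0,0,1]))/30*20)
E
```

```text
[-0.31492222 -1.09394677  0.28928815] [0.07241134 0.2509678  0.00539113] 26.198947588622467 [437.3322333  290.73097372 108.00636716]
[-3.33763206e-01  1.57671976e-04 -5.77101847e-01]
```

>>> arm_command([
  [0,0,0,0,0,0,0],
  [0,0,0,0,0,0,0],
  [0,0,0,0,0,0,0],
  [0,0,0,0,0,0,0],
  [0,0,0,0,0,0,0],
  [0,0,0,0,0,0,0],
  [0,0,0,0,0,0,0],
  [0,0,0,0,0,0,0],
])

```text
time_s: 5.95
ee_pos: [437.4, 290.8, 108.1]
ee_rot: [0.372, 2.594, -0.099]
ft_force: [1.3, 2.8, 1.1]
finger_gap: 11.6
```

```bash
python3 - <<'E'
from h import *
s=observe();print(s["ft_force"],s["moment"],s["finger_gap"],s["ee_pos"])
E
```

```text
[1.32589429 2.76766115 1.0588488 ] [0.44817542 0.19206591 0.19444371] 11.56137736550097 [437.37097538 290.81538564 108.06300527]
```

>>> arm_command([
  [0,0,0,-0.03,0,-0.05,0],
  [0,0,0,-0.09,0,-0.15,0],
  [0,0,0,-0.18,0,-0.31,0],
  [0,0,0,-0.3,0,-0.52,0],
  [0,0,0,-0.42,0,-0.72,0],
  [0,0,0,-0.5,0,-0.866,0],
  [0,0,0,-0.5,0,-0.866,0],
  [0,0,0,-0.5,0,-0.866,0],
])

```text
time_s: 6.75
ee_pos: [437.2, 290.7, 138.0]
ee_rot: [0.372, 2.594, -0.099]
ft_force: [-0.6, -0.1, -7.6]
finger_gap: 11.5
```

```bash
python3 - <<'E'
from ov import *
s=observe();print(s["ft_force"],s["moment"],s["finger_gap"],s["ee_pos"])
c=calibration("wrist");i=capture("wrist");cv2.imwrite("pics/w5.png",i);pickle.dump(c,open("w5.pkl","wb"))
cv2.imwrite("pics/o5.png",draw(i.copy(),"wrist",[455,285.5,-.285],c,z=s["ee_pos"][2]-107.9))
i=capture("scene");cv2.imwrite("pics/s5.png",i[180:400,320:540]); crop("pics/s5.png","pics/s5c.png",0,0,220,220,2.7)
E
```

```text
[-0.59264498 -0.07553135 -7.6318009 ] [ 0.23542911  0.99642798 -0.00350902] 11.505935167636128 [437.23040977 290.72066345 138.03866792]
```

View pics/o5.png

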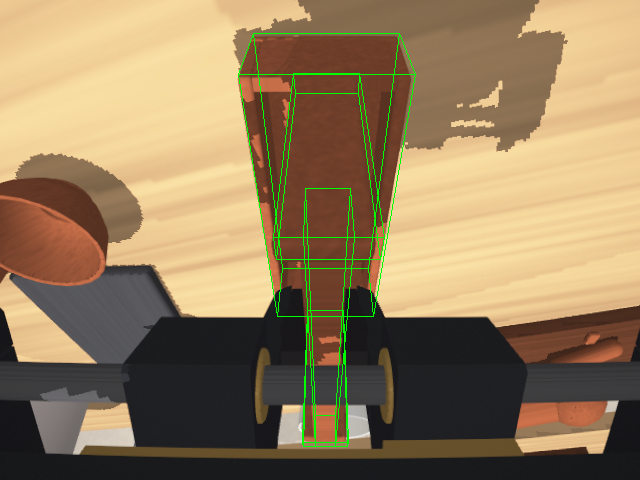

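View pics/s5c.png

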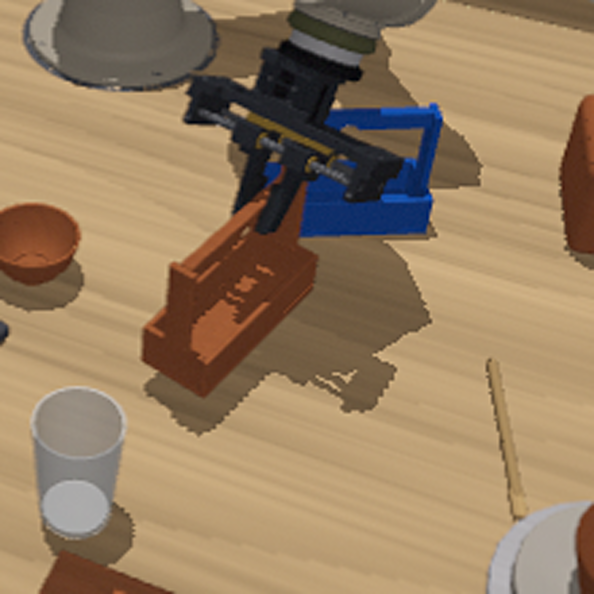

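```bash
cat >> h.py <<'E'
SEAT=np.array([576.2,11.5]);YS=-0.25
_G0=goalR(-.285,np.pi/6);_c,_s=np.cos(-.285),np.sin(-.285)
REL=np.array([[_c,_s,0],[-_s,_c,0],[0,0,1]])@(np.array([437.35,290.75,108.0])-np.array([455.5,285.4,0]))
def tcp_for(o,yaw):
    c,s=np.cos(yaw),np.sin(yaw);return np.array([[c,-s,0],[s,c,0],[0,0,1]])@REL+np.array(o,float),goalR(yaw,np.pi/6)
def at_hook(dx,dy,z):
    a=np.array([np.cos(YS),np.sin(YS)]);b=np.array([-a[1],a[0]]);q=SEAT+dx*a+dy*b
    return tcp_for([*q,z],YS)
E
python3 - <<'E'
from h import *
print(REL)
print("up",delta(*tcp_for([455.5,285.4,150],-.285)))
p,G=at_hook(0,70,148);print(p,delta(p,G))
E
```

```text
[-1.89220514e+01  3.11821007e-02  1.08000000e+02]
up [ 2.000e-04  4.000e-04  4.000e-04 -2.010e+00  3.000e-03 -3.467e+00]
[575.19218112  84.03547267 256.        ] [-1.730e-02  4.000e-04 -2.990e-02 -7.469e+00 -5.320e+00 -2.350e-01]
```

>>> arm_command([
  [0,0,0,-0.1,0,-0.17,0],
  [0,0,0,-0.3,0,-0.52,0],
  [0,0,0,-0.6,0,-1.04,0],
  [0,0,0,-1.0,0,-1.73,0],
  [0,0,0,-1.4,0,-2.42,0],
  [0,0,0,-1.75,0,-3.0,0],
  [0,0,0,-1.95,0,-3.35,0],
  [0,0,0,-2.01,0,-3.467,0],
])

```text
time_s: 7.65
ee_pos: [437.5, 290.8, 259.6]
ee_rot: [0.372, 2.593, -0.098]
ft_force: [0.1, 0.3, -8.0]
finger_gap: 11.5
```

```bash
python3 - <<'E'
from h import *
s=observe();print(s["ft_force"],s["ee_pos"])
p,G=at_hook(0,70,148);print(p,delta(p,G))
E
```

```text
[ 0.1100167   0.34321169 -7.9657925 ] [437.49148275 290.78144804 259.60384754]
[575.19218112  84.03547267 256.        ] [-1.580e-02  1.800e-03 -3.080e-02 -5.429e+00 -5.326e+00  3.276e+00]
```

>>> arm_command([
  [0,0,0,-0.16,-0.16,0.1,0],
  [-0.001,0,-0.003,-0.5,-0.48,0.3,0],
  [-0.003,0,-0.006,-0.97,-0.96,0.59,0],
  [-0.005,0,-0.01,-1.52,-1.5,0.92,0],
  [-0.006,0.001,-0.012,-2.1,-2.06,1.27,0],
  [-0.007,0.001,-0.014,-2.6,-2.55,1.57,0],
  [-0.008,0.001,-0.016,-3.0,-2.94,1.81,0],
  [-0.009,0.001,-0.018,-3.25,-3.19,1.96,0],
])

```text
time_s: 8.45
ee_pos: [520.1, 165.1, 256.0]
ee_rot: [0.347, 2.6, -0.095]
ft_force: [0.2, -0.3, -6.7]
finger_gap: 11.8
```

```bash
python3 - <<'E'
from h import *
s=observe();print(s["ft_force"],s["ee_pos"])
p,G=at_hook(0,70,148);print(p,delta(p,G))
E
```

```text
[ 0.2497349  -0.29658149 -6.6885952 ] [520.10321384 165.05214557 256.02428926]
[575.19218112  84.03547267 256.        ] [-9.300e-03 -1.400e-03 -1.290e-02 -2.149e+00 -2.123e+00  1.241e+00]
```

>>> arm_command([
  [-0.001,0,-0.002,-0.2,-0.2,0.115,0],
  [-0.003,0,-0.004,-0.6,-0.6,0.35,0],
  [-0.005,-0.001,-0.006,-1.05,-1.04,0.6,0],
  [-0.006,-0.001,-0.009,-1.5,-1.48,0.87,0],
  [-0.008,-0.001,-0.011,-1.85,-1.83,1.07,0],
  [-0.009,-0.001,-0.012,-2.05,-2.03,1.18,0],
  [-0.009,-0.001,-0.013,-2.15,-2.12,1.24,0],
  [-0.009,-0.001,-0.013,-2.15,-2.12,1.24,0],
])

```text
time_s: 9.25
ee_pos: [575.1, 83.8, 255.5]
ee_rot: [0.327, 2.602, -0.089]
ft_force: [0.2, -0.1, -6.4]
finger_gap: 11.6
```

```bash
python3 - <<'E'
from ov import *
import h
p,G=at_hook(0,70,148);print(p,delta(p,G))
s=observe();print(s["ft_force"],s["moment"],s["ee_pos"])
c=calibration("wrist");i=capture("wrist");cv2.imwrite("pics/w6.png",i);pickle.dump(c,open("w6.pkl","wb"))
a=np.array([np.cos(YS),np.sin(YS)]) if 0 else None
o=s["ee_pos"]-R.from_euler("z",h.YS).as_matrix()@h.REL
print(o,"planter origin")
cv2.imwrite("pics/o6.png",draw(i.copy(),"wrist",[o[0],o[1],h.YS],c,z=o[2]))
i=capture("scene");cv2.imwrite("pics/s6.png",i)
i=i[100:340,180:440];i=cv2.resize(i,None,fx=2.5,fy=2.5,interpolation=cv2.INTER_CUBIC)
cv2.imwrite("pics/s6o.png",draw(i,"scene",[o[0],o[1],h.YS],k=2.5,off=(180,100),z=o[2]))
E
```

```text
[575.19218112  84.03547267 256.        ] [-0.001  -0.0015 -0.0001 -0.01    0.008  -0.014 ]
[ 0.17562278 -0.09303537 -6.36340998] [0.28060977 0.88995756 0.05977163] [575.09071999  83.80273618 255.49211525]
[593.41681602  79.09113303 147.49211525] planter origin
```

View pics/o6.png

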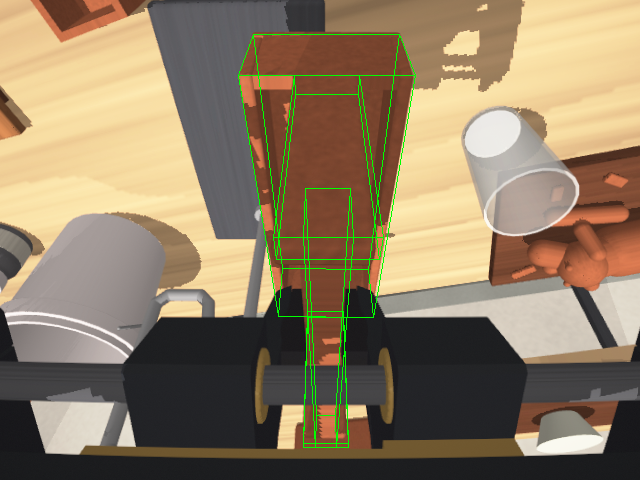

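View pics/s6o.png

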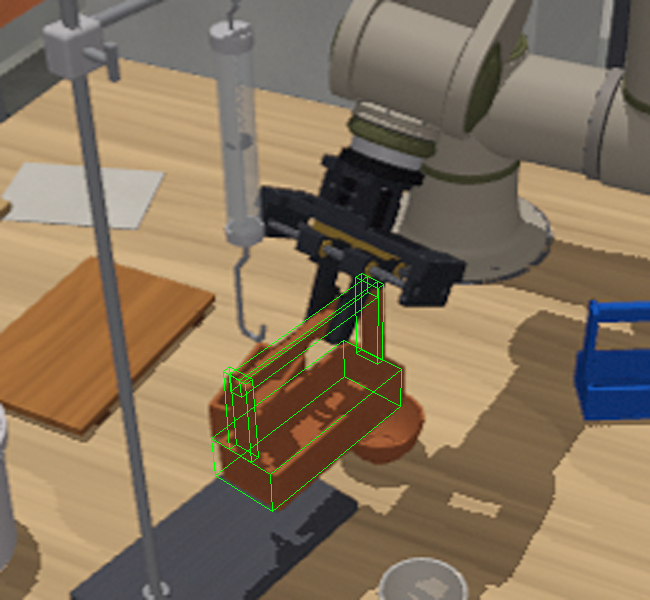

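```bash
python3 - <<'E'
from ov import *
import h
c=pickle.load(open("w6.pkl","rb"))
crop("pics/w6.png","pics/w6c.png",100,240,130,90,6)
S=np.r_[h.SEAT,235];b=np.array([-np.sin(h.YS),np.cos(h.YS),0])
q=proj("wrist",[S,S-8*b,S+8*b,S-13*b+[0,0,30],S+13*b+[0,0,14]],c);print(q.round(1),((q-[100,240])*6).round(0))
E
```

```text
[[184.5 294.8]
 [168.4 294.7]
 [200.6 294.9]
 [139.1 351. ]
 [204.7 319.9]] [[507. 329.]
 [410. 328.]
 [603. 329.]
 [234. 666.]
 [628. 479.]]
```

View pics/w6c.png

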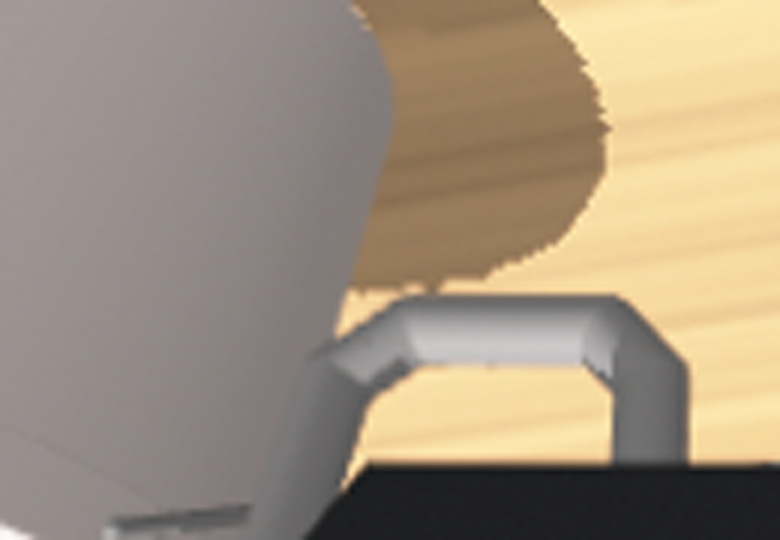

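```bash
python3 - <<'E'
from h import *
print(delta(*at_hook(0,0,148.5)))
E
```

```text
[-3.000e-04 -1.200e-03  5.000e-04 -2.500e-02 -2.346e+00 -1.300e-02]
```

>>> arm_command([
  [0,-0.001,0,-0.02,-0.15,0,0],
  [0,-0.001,0,-0.03,-0.5,-0.01,0],
  [0,-0.001,0,-0.03,-0.9,-0.01,0],
  [0,-0.001,0,-0.03,-1.3,-0.01,0],
  [0,-0.001,0,-0.03,-1.7,-0.01,0],
  [0,-0.001,0,-0.03,-2.05,-0.01,0],
  [0,-0.001,0,-0.03,-2.25,-0.01,0],
  [0,-0.001,0,-0.03,-2.34,-0.01,0],
])

```text
time_s: 10.15
ee_pos: [557.9, 16.1, 256.6]
ee_rot: [0.326, 2.601, -0.088]
ft_force: [0.2, 0.1, -7.1]
finger_gap: 11.6
```

```bash
python3 - <<'E'
from ov import *
import h
print(delta(*at_hook(0,0,148.5)),delta(*at_hook(0,0,122)))
s=observe();print(s["ft_force"],s["moment"],s["ee_pos"])
c=calibration("wrist");i=capture("wrist");cv2.imwrite("pics/w7.png",i);pickle.dump(c,open("w7.pkl","wb"))
i=capture("scene");cv2.imwrite("pics/s7.png",i);crop("pics/s7.png","pics/s7c.png",220,140,120,160,4)
E
```

```text
[-0.0006 -0.0002  0.0005  0.002   0.005   0.002 ] [-6.00e-04 -2.00e-04  5.00e-04  4.44e-01  6.00e-03  7.67e-01]
[ 0.24947948  0.11227985 -7.07805677] [ 0.201381    0.92287073 -0.00107869] [557.86563533  16.05392036 256.57953028]
```

View pics/w7.png

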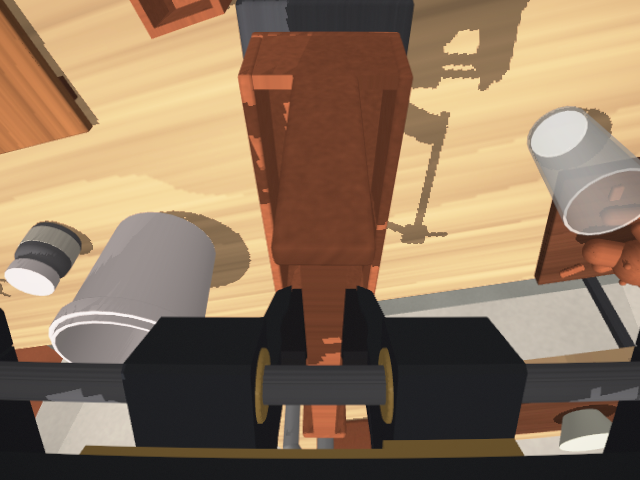

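View pics/s7c.png

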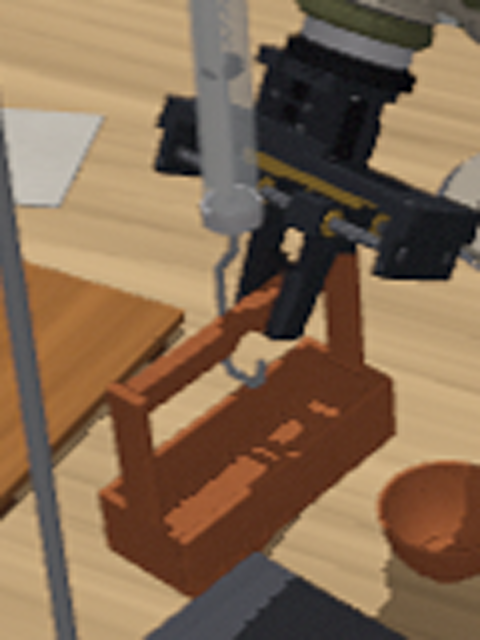

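>>> arm_command([
  [0,0,0,0.03,0.005,0.05,0],
  [0,0,0,0.09,0.005,0.15,0],
  [0,0,0,0.17,0.005,0.29,0],
  [0,0,0,0.25,0.005,0.43,0],
  [0,0,0,0.33,0.005,0.57,0],
  [0,0,0,0.4,0.005,0.69,0],
  [0,0,0,0.45,0.005,0.78,0],
  [0,0,0,0.467,0.005,0.81,0],
])

```text
time_s: 11.05
ee_pos: [558.0, 16.5, 228.0]
ee_rot: [0.326, 2.601, -0.088]
ft_force: [-0.5, 0.0, -6.7]
finger_gap: 12.0
```

```bash
python3 - <<'E'
from ov import *
s=observe();print(s["ft_force"],s["moment"],s["ee_pos"],delta(*at_hook(0,0,117)))
i=capture("scene");cv2.imwrite("pics/s8.png",i);crop("pics/s8.png","pics/s8c.png",220,140,120,160,4)
E
```

```text
[-0.45245553  0.04473731 -6.67416349] [ 0.24974518  0.94061534 -0.02994854] [557.97061676  16.45619504 228.04091658] [-0.0004 -0.0008  0.0004  0.052  -0.009   0.087 ]
```

View pics/s8c.png

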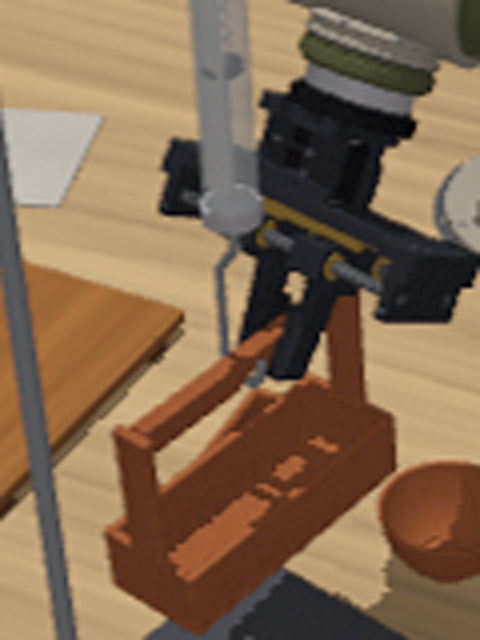

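>>> arm_command([
  [0,0,0,0.03,0,0.05,0],
  [0,0,0,0.06,0,0.105,0],
  [0,0,0,0.1,0,0.17,0],
  [0,0,0,0.14,0,0.24,0],
  [0,0,0,0.18,0,0.31,0],
  [0,0,0,0.22,0,0.38,0],
  [0,0,0,0.25,0,0.433,0],
  [0,0,0,0.25,0,0.433,0],
])

```text
time_s: 11.9
ee_pos: [558.1, 16.4, 213.1]
ee_rot: [0.326, 2.601, -0.088]
ft_force: [0.3, -0.5, -4.2]
finger_gap: 11.6
```

```bash
python3 - <<'E'
from h import *
s=observe();print(s["ft_force"],s["moment"],s["ee_pos"],delta(*at_hook(0,0,117)))
E
```

```text
[ 0.27180818 -0.45796558 -4.19224141] [0.20814883 0.72893533 0.01756289] [558.09321342  16.42353712 213.12710301] [-4.00e-04 -3.00e-04  5.00e-04 -1.93e-01 -9.00e-03 -3.45e-01]
```

>>> arm_command([
  [0,0,0,0.03,0,0.05,0],
  [0,0,0,0.06,0,0.105,0],
  [0,0,0,0.1,0,0.17,0],
  [0,0,0,0.14,0,0.24,0],
  [0,0,0,0.18,0,0.31,0],
  [0,0,0,0.22,0,0.38,0],
  [0,0,0,0.25,0,0.433,0],
  [0,0,0,0.25,0,0.433,0],
])

```text
time_s: 12.7
ee_pos: [558.2, 16.4, 198.1]
ee_rot: [0.326, 2.6, -0.088]
ft_force: [-1.1, -0.4, -2.5]
finger_gap: 11.5
```

```bash
python3 - <<'E'
from h import *
s=observe();print(s["ft_force"],s["moment"],s["ee_pos"],delta(*at_hook(0,0,117)))
E
```

```text
[-1.1031304  -0.37817542 -2.45798354] [ 0.14222903  0.49118066 -0.02566407] [558.18046617  16.39333408 198.06309242] [-4.00e-04 -0.00e+00  4.00e-04 -4.42e-01 -9.00e-03 -7.82e-01]
```

>>> arm_command([
  [0,0,0,0.02,0,0.035,0],
  [0,0,0,0.05,0,0.087,0],
  [0,0,0,0.08,0,0.14,0],
  [0,0,0,0.11,0,0.19,0],
  [0,0,0,0.133,0,0.23,0],
  [0,0,0,0.133,0,0.23,0],
  [0,0,0,0.133,0,0.23,0],
  [0,0,0,0.133,0,0.23,0],
])

```text
time_s: 13.5
ee_pos: [558.2, 16.4, 190.2]
ee_rot: [0.326, 2.6, -0.088]
ft_force: [-1.9, 0.6, 0.2]
finger_gap: 11.9
```

```bash
python3 - <<'E'
from h import *
s=observe();print(s["ft_force"],s["moment"],s["ee_pos"],delta(*at_hook(0,0,117)))
i=capture("scene");cv2.imwrite("pics/s9.png",i);crop("pics/s9.png","pics/s9c.png",220,120,120,190,4)
E
```

```text
[-1.91689845  0.56580444  0.1971398 ] [ 0.12974496  0.57800886 -0.05504989] [558.23197945  16.39032695 190.21458575] [-4.000e-04  2.000e-04  5.000e-04 -5.710e-01 -9.000e-03 -1.009e+00]
```

View pics/s9c.png

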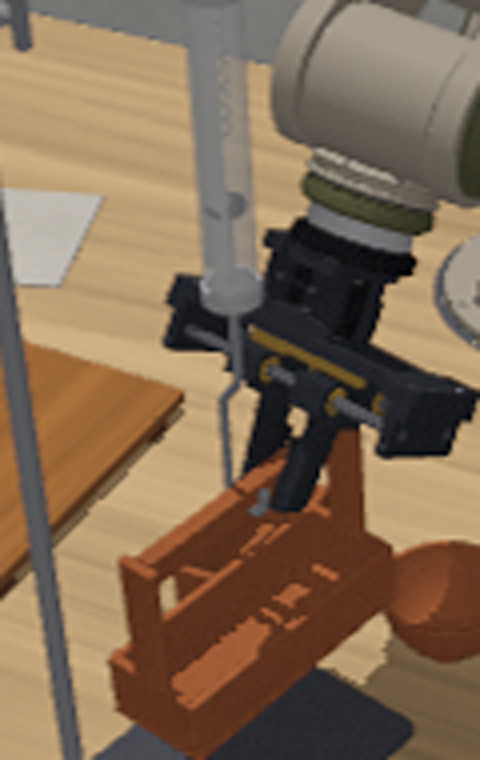

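```bash
cat >> h.py <<'E'
def sample(n=8):
    F=[];m=[]
    for _ in range(n):
        s=observe();F.append(s["ft_force"]);m.append(s["moment"]);capture("top")
    F=np.array(F);m=np.array(m)
    print("F",F.mean(0).round(2),"+-",(F.std(0)/n**.5).round(2),"M",m.mean(0).round(3),"+-",(m.std(0)/n**.5).round(3),"t",s["time_s"])
E
python3 -c "
from h import *
sample(10)"
```

```text
F [-1.97  0.19 -0.26] +- [0.12 0.18 0.17] M [0.14  0.483 0.001] +- [0.013 0.009 0.007] t 14.0
```

>>> arm_command([
  [0,0,0,0.007,0,-0.004,0],
  [0,0,0,0.0144,0,-0.0083,0],
  [0,0,0,0.0144,0,-0.0083,0],
  [0,0,0,0.0144,0,-0.0083,0],
  [0,0,0,0.0144,0,-0.0083,0],
  [0,0,0,0.0144,0,-0.0083,0],
  [0,0,0,0.0144,0,-0.0083,0],
  [0,0,0,0.0144,0,-0.0083,0],
])

```text
time_s: 14.85
ee_pos: [557.9, 16.5, 190.3]
ee_rot: [0.326, 2.6, -0.088]
ft_force: [3.1, -1.1, -0.1]
finger_gap: 11.7
```

```bash
python3 -c "
from h import *
print(observe()['ee_pos'])
sample(10)"
```

```text
[557.94023708  16.45214303 190.3308731 ]
F [ 3.86 -1.09 -0.36] +- [0.18 0.12 0.11] M [-0.077 -0.277  0.025] +- [0.007 0.011 0.007] t 15.3
```

>>> arm_command([
  [0,0,0,-0.003,0,0.0017,0],
  [0,0,0,-0.0058,0,0.0033,0],
  [0,0,0,-0.0058,0,0.0033,0],
  [0,0,0,-0.0058,0,0.0033,0],
  [0,0,0,-0.0058,0,0.0033,0],
  [0,0,0,-0.0058,0,0.0033,0],
  [0,0,0,-0.0058,0,0.0033,0],
  [0,0,0,-0.0058,0,0.0033,0],
])

```text
time_s: 16.15
ee_pos: [557.8, 16.5, 190.0]
ee_rot: [0.326, 2.601, -0.088]
ft_force: [0.7, -0.2, -1.5]
finger_gap: 11.8
```

```bash
python3 -c "
from h import *
print(observe()['ee_pos'])
sample(16)"
```

```text
[557.82071367  16.5077298  190.04408536]
F [ 0.27 -0.14 -0.42] +- [0.13 0.12 0.14] M [ 0.037  0.182 -0.001] +- [0.009 0.013 0.006] t 16.9
```

>>> arm_command([
  [0,0,0,0.008,0,0.0145,0],
  [0,0,0,0.0167,0,0.0289,0],
  [0,0,0,0.0167,0,0.0289,0],
  [0,0,0,0.0167,0,0.0289,0],
  [0,0,0,0.0167,0,0.0289,0.15],
  [0,0,0,0.0167,0,0.0289,0.2],
  [0,0,0,0.0167,0,0.0289,0.25],
  [0,0,0,0.0167,0,0.0289,0.3],
])

```text
time_s: 17.75
ee_pos: [557.9, 16.5, 189.1]
ee_rot: [0.326, 2.6, -0.088]
ft_force: [0.9, 0.4, -0.2]
finger_gap: 25.9
```

```bash
python3 -c "
from h import *
s=observe();print(s['ee_pos'],s['ft_force'],s['finger_gap'])
for k in range(1):
  i=capture('scene');cv2.imwrite('pics/s10.png',i);crop('pics/s10.png','pics/s10c.png',220,120,120,190,4)
cv2.imwrite('pics/w10.png',capture('wrist'))
sample(8)
i=capture('scene');cv2.imwrite('pics/s11.png',i);print(np.abs(i.astype(int)-cv2.imread('pics/s10.png')).max(2)[120:310,220:340].max())
"
```

```text
[557.91621928  16.48922807 189.14082496] [ 0.91335608  0.44923377 -0.2247259 ] 25.866297600396706
F [-0.07  0.25 -0.24] +- [0.17 0.09 0.17] M [0.041 0.241 0.01 ] +- [0.01  0.006 0.011] t 18.2
59
```

View pics/s10c.png

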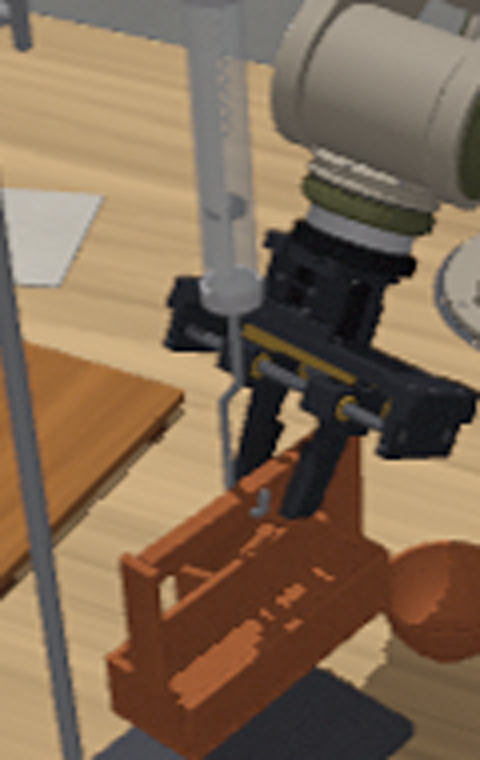

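View pics/w10.png

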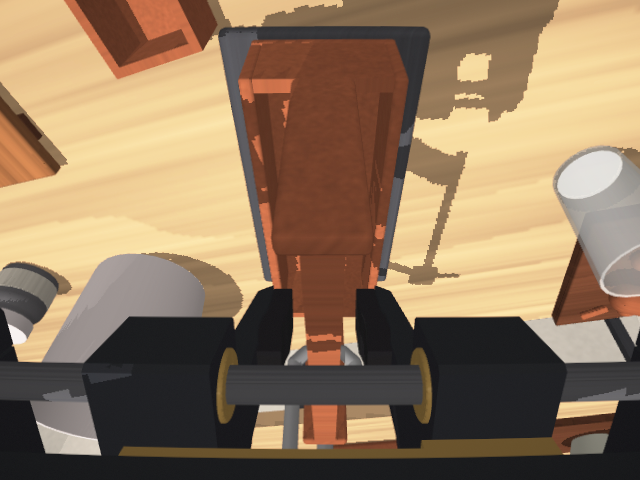

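>>> arm_command([
  [0,0,0,0,0,0,0.35],
  [0,0,0,0,0,0,0.4],
  [0,0,0,0,0,0,0.4],
  [0,0,0,0,0,0,0.4],
  [0,0,0,0,0,0,0.4],
  [0,0,0,0,0,0,0.4],
  [0,0,0,0,0,0,0.4],
  [0,0,0,0,0,0,0.4],
])

```text
time_s: 19.1
ee_pos: [557.9, 16.5, 189.1]
ee_rot: [0.326, 2.6, -0.088]
ft_force: [0.8, 0.1, -0.6]
finger_gap: 35.0
```

>>> arm_command([
  [0,0,0,0,0,0,0.4],
  [0,0,0,0,0,0,0.4],
  [0,0,0,0,0,0,0.4],
  [0,0,0,0,0,0,0.4],
  [0,0,0,0,0,0,0.4],
  [0,0,0,0,0,0,0.4],
  [0,0,0,0,0,0,0.4],
  [0,0,0,0,0,0,0.4],
])

```text
time_s: 19.9
ee_pos: [557.9, 16.5, 189.1]
ee_rot: [0.326, 2.6, -0.088]
ft_force: [0.2, -0.2, 0.2]
finger_gap: 35.5
```

```bash
python3 - <<'E'
from ov import *
import h
s=observe();print(s['ee_pos'],s['finger_gap'],s['time_s'])
c=calibration("wrist");w=capture('wrist');pickle.dump(c,open("w12.pkl","wb"));cv2.imwrite('pics/w12.png',w)
a=capture('scene');sample(4);b=capture('scene')
cv2.imwrite('pics/s12.png',a)
print("moved px",(np.abs(a.astype(int)-b).max(2)[120:310,220:340]>25).sum())
o=s["ee_pos"]-R.from_euler("z",h.YS).as_matrix()@h.REL;print(o)
cv2.imwrite("pics/o12.png",draw(w.copy(),"wrist",[o[0],o[1],h.YS],c,z=o[2]))
E
```

```text
[557.89085215  16.48043413 189.11077384] 35.484262927002824 19.9
F [ 0.1   0.12 -0.07] +- [0.15 0.24 0.45] M [ 0.06   0.223 -0.011] +- [0.005 0.011 0.017] t 20.15
moved px 0
[576.21694819  11.76883098  81.11077384]
```

View pics/o12.png

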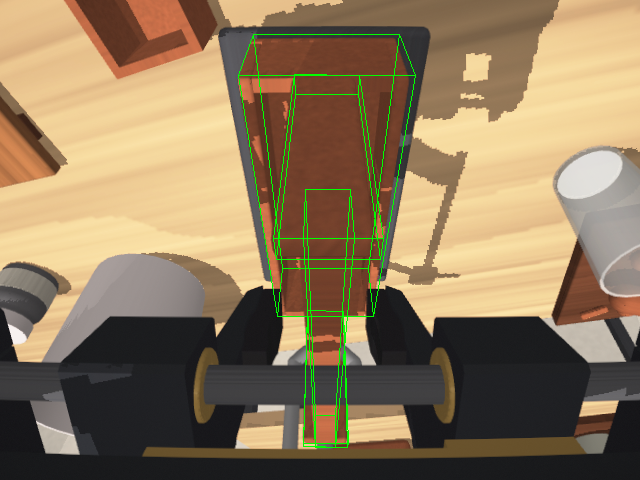

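>>> arm_command([
  [0,0,0,0,0,0,0.4],
  [0,0,0,0,0,0,0.4],
  [0,0,0,0,0,0,0.4],
  [0,0,0,0,0,0,0.4],
  [0,0,0,0,0,0,0.4],
  [0,0,0,0,0,0,0.4],
  [0,0,0,0,0,0,0.4],
  [0,0,0,0,0,0,0.4],
])

```text
time_s: 21.05
ee_pos: [557.9, 16.5, 189.1]
ee_rot: [0.326, 2.6, -0.088]
ft_force: [0.0, 1.3, 0.6]
finger_gap: 35.4
```

>>> arm_command([
  [0,0,0,0,0,0,0.4],
  [0,0,0,0,0,0,0.4],
  [0,0,0,0,0,0,0.4],
  [0,0,0,0,0,0,0.4],
  [0,0,0,0,0,0,0.4],
  [0,0,0,0,0,0,0.4],
  [0,0,0,0,0,0,0.4],
  [0,0,0,0,0,0,0.4],
])

```text
time_s: 21.85
ee_pos: [557.9, 16.5, 189.1]
ee_rot: [0.326, 2.6, -0.088]
ft_force: [-0.1, 0.3, 0.7]
finger_gap: 35.3
```

```bash
python3 - <<'E'
from ov import *
c=pickle.load(open("w12.pkl","rb"))
i=cv2.imread("pics/w12.png");cv2.imwrite("pics/w12c.png",cv2.resize(i[20:320,230:430],None,fx=2,fy=2))
b=capture('scene');print((np.abs(cv2.imread("pics/s12.png").astype(int)-b).max(2)[120:310,220:340]>25).sum())
o=[576.2,11.8,-.25]
i=cv2.resize(b[120:310,220:340],None,fx=4,fy=4);cv2.imwrite("pics/s13o.png",draw(i,"scene",o,k=4,off=(220,120),z=81.1)) 
E
```

```text
0
```

View pics/s13o.png

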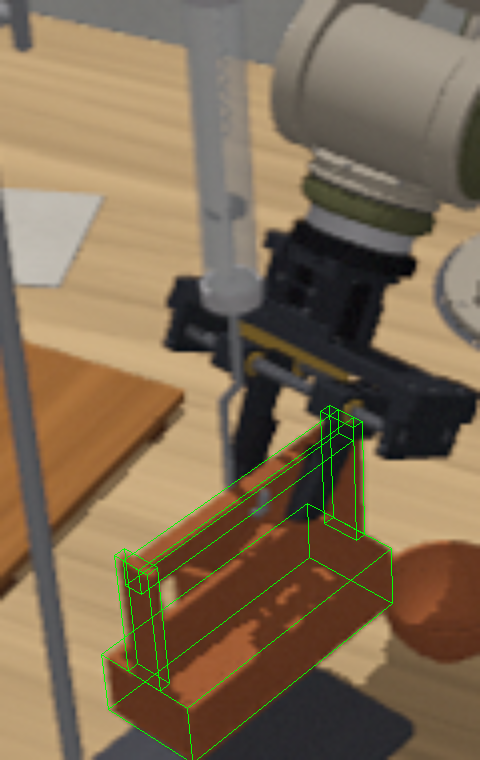

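View pics/w12c.png

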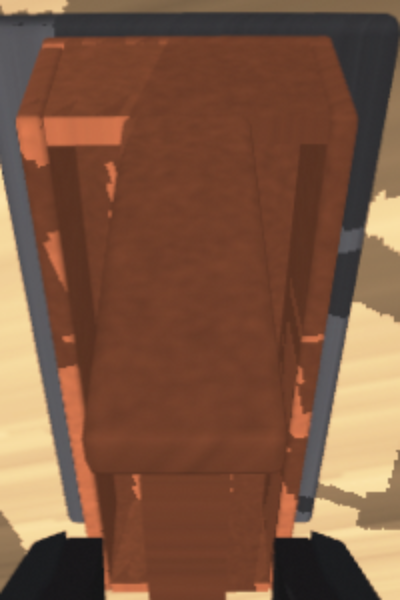

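>>> arm_command([
  [0,0,0,0,0,0,0.3],
  [0,0,0,0,0,0,0.25],
  [0,0,0,0,0,0,0.2],
  [0,0,0,0,0,0,0.17],
  [0,0,0,0,0,0,0.15],
  [0,0,0,0,0,0,0.13],
  [0,0,0,0,0,0,0.1],
  [0,0,0,0,0,0,0.05],
])

```text
time_s: 22.7
ee_pos: [557.9, 16.5, 189.1]
ee_rot: [0.326, 2.6, -0.088]
ft_force: [-0.1, 0.6, -0.7]
finger_gap: 11.7
```

>>> arm_command([
  [0,0,0,0,0,0,0],
  [0,0,0,0,0,0,0],
  [0,0,0,0,0,0,0],
  [0,0,0,0,0,0,0],
  [0,0,0,0,0,0,0],
  [0,0,0,0,0,0,0],
  [0,0,0,0,0,0,0],
  [0,0,0,0,0,0,0],
])

```text
time_s: 23.5
ee_pos: [557.9, 16.5, 189.1]
ee_rot: [0.326, 2.6, -0.088]
ft_force: [-0.2, -0.5, 0.6]
finger_gap: 11.7
```

```bash
python3 - <<'E'
from ov import *
s=observe();print(s['ee_pos'],s['finger_gap']);sample(6)
p,M=tool();print(M.T@[0,0,1.])
E
```

```text
[557.88431147  16.47453018 189.09936192] 11.733236362539358
F [-0.33  0.28  0.02] +- [0.1  0.16 0.14] M [0.073 0.229 0.019] +- [0.007 0.006 0.012] t 23.75
[-4.99931293e-01 -5.68182259e-04 -8.66064882e-01]
```

>>> arm_command([
  [0,0,0,-0.025,0,-0.043,0],
  [0,0,0,-0.07,0,-0.121,0],
  [0,0,0,-0.13,0,-0.225,0],
  [0,0,0,-0.19,0,-0.329,0],
  [0,0,0,-0.25,0,-0.433,0],
  [0,0,0,-0.31,0,-0.537,0],
  [0,0,0,-0.36,0,-0.624,0],
  [0,0,0,-0.4,0,-0.693,0],
])

```text
time_s: 24.6
ee_pos: [557.6, 16.5, 213.0]
ee_rot: [0.326, 2.601, -0.088]
ft_force: [1.9, -0.1, -4.5]
finger_gap: 11.7
```

>>> arm_command([
  [0,0,0,-0.03,0,-0.052,0],
  [0,0,0,-0.07,0,-0.121,0],
  [0,0,0,-0.12,0,-0.208,0],
  [0,0,0,-0.17,0,-0.294,0],
  [0,0,0,-0.22,0,-0.381,0],
  [0,0,0,-0.27,0,-0.468,0],
  [0,0,0,-0.32,0,-0.554,0],
  [0,0,0,-0.34,0,-0.589,0],
])

```text
time_s: 25.4
ee_pos: [557.7, 16.5, 233.7]
ee_rot: [0.326, 2.601, -0.088]
ft_force: [-0.0, -0.5, -8.0]
finger_gap: 11.3
```

```bash
python3 - <<'E'
from h import *
s=observe();print(s['ee_pos'],s["ft_force"],s["moment"],s['finger_gap'])
print(delta(*at_hook(0,0,148.5)),delta(*at_hook(0,75,148.5)))
E
```

```text
[557.66082345  16.54433425 233.67217985] [-0.04601084 -0.46024045 -7.99403713] [0.29575059 0.95321985 0.01505541] 11.268106142015798
[-4.00e-04 -9.00e-04  4.00e-04 -3.88e-01 -9.00e-03 -6.55e-01] [-4.000e-04 -9.000e-04  4.000e-04 -3.890e-01  2.491e+00 -6.560e-01]
```

Clear of the seat. I'll lift over the tip and then come out to +y.

>>> arm_command([
  [0,0,0,-0.05,0,-0.08,0],
  [0,0,0,-0.13,0,-0.22,0],
  [0,0,0,-0.22,0,-0.37,0],
  [0,0,0,-0.31,0,-0.52,0],
  [0,0,0,-0.37,0,-0.62,0],
  [0,0,0,-0.39,-0.005,-0.655,0],
  [0,0,0,-0.39,-0.005,-0.655,0],
  [0,0,0,-0.39,-0.005,-0.655,0],
])

```text
time_s: 26.2
ee_pos: [557.8, 16.3, 256.3]
ee_rot: [0.327, 2.602, -0.088]
ft_force: [-0.2, 0.0, -7.7]
finger_gap: 11.7
```

```bash
python3 - <<'E'
from h import *
s=observe();print(s['ee_pos'],s["ft_force"],s["moment"],s['finger_gap'])
print(delta(*at_hook(0,0,148.5)),delta(*at_hook(0,80,148.5)))
i=capture("scene");cv2.imwrite("pics/s14.png",i);crop("pics/s14.png","pics/s14c.png",220,140,120,160,4)
E
```

```text
[557.84044522  16.33141963 256.32244441] [-1.86253480e-01  5.69628313e-03 -7.70603108e+00] [ 2.50066045e-01  9.93076666e-01 -7.40764812e-04] 11.712004801423225
[-0.0005 -0.0013  0.0004 -0.005  -0.004  -0.004 ] [-5.000e-04 -1.300e-03  4.000e-04 -6.000e-03  2.663e+00 -5.000e-03]
```

View pics/s14c.png

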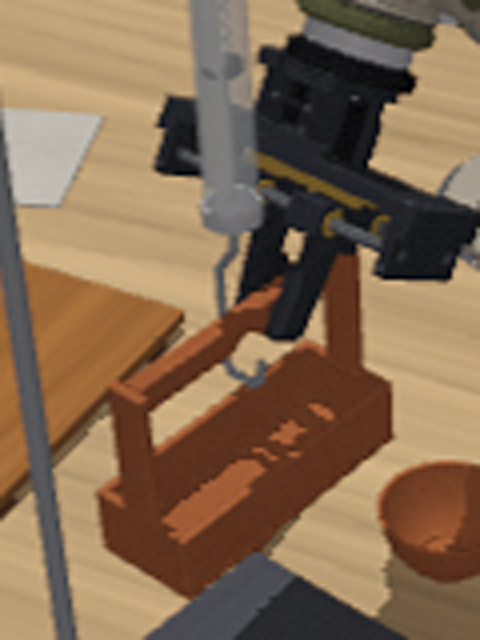

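>>> arm_command([
  [0,0,0,0,0.12,0,0],
  [0,0,0,0,0.4,0,0],
  [0,0,0,0,0.8,0,0],
  [0,0,0,0,1.25,0,0],
  [0,0,0,0,1.7,0,0],
  [0,0,0,0,2.15,0,0],
  [0,0,0,0,2.5,0,0],
  [0,0,0,0,2.66,0,0],
])

```text
time_s: 27.05
ee_pos: [577.7, 95.0, 256.1]
ee_rot: [0.325, 2.602, -0.087]
ft_force: [-0.1, -1.0, -7.4]
finger_gap: 11.8
```

```bash
python3 - <<'E'
from h import *
s=observe();print(s['ee_pos'],s["ft_force"],s['finger_gap'])
print(delta(*at_hook(-165,100,150)))
E
```

```text
[577.72052574  94.95938425 256.07002856] [-0.14841438 -1.01274014 -7.41326555] 11.767886503671932
[ 4.000e-04 -1.500e-03  1.200e-03  4.727e+00  6.330e-01 -2.794e+00]
```

>>> arm_command([
  [0,0,0,0.2,0.1,-0.12,0],
  [0,0,0,0.65,0.2,-0.38,0],
  [0,0,0,1.35,0.3,-0.8,0],
  [0,0,0,2.15,0.4,-1.27,0],
  [0,0,0,2.95,0.5,-1.74,0],
  [0,0,0,3.75,0.58,-2.22,0],
  [0,0,0,4.4,0.63,-2.6,0],
  [0,0,0,4.73,0.63,-2.8,0],
])

```text
time_s: 27.85
ee_pos: [420.9, 154.3, 258.2]
ee_rot: [0.325, 2.602, -0.086]
ft_force: [0.4, 0.2, -7.6]
finger_gap: 11.8
```

```bash
python3 - <<'E'
from h import *
s=observe();print(s['ee_pos'],s["ft_force"],s['finger_gap'],s["joint_pos"])
print(delta(*tcp_for([405,-50,152],-.18)))
E
```

```text
[420.87541074 154.27799217 258.2314308 ] [ 0.40891778  0.15704608 -7.56428708] 11.816924541467277 [ 0.21452219 -0.06796334  1.96989903 -0.31864659  0.78986312 -0.93432776]
[-3.390e-02 -1.400e-03 -5.930e-02 -4.910e-01 -6.772e+00  2.120e-01]
```

>>> arm_command([
  [-0.001,0,-0.002,-0.02,-0.25,0.01,0],
  [-0.004,0,-0.007,-0.06,-0.8,0.03,0],
  [-0.008,0,-0.014,-0.12,-1.7,0.05,0],
  [-0.014,0,-0.025,-0.2,-2.8,0.09,0],
  [-0.02,0,-0.035,-0.29,-3.95,0.12,0],
  [-0.025,-0.001,-0.045,-0.37,-5.1,0.16,0],
  [-0.03,-0.001,-0.053,-0.44,-6.1,0.19,0],
  [-0.034,-0.001,-0.059,-0.49,-6.77,0.21,0],
])

```text
time_s: 28.65
ee_pos: [386.1, -49.5, 260.6]
ee_rot: [0.237, 2.607, -0.067]
ft_force: [0.0, 2.1, -7.1]
finger_gap: 11.6
```

```bash
python3 - <<'E'
from h import *
s=observe();print(s['ee_pos'],s["ft_force"],s['finger_gap'],s["joint_pos"])
print(delta(*tcp_for([417,-315,148],-.05)))
E
```

```text
[386.05751609 -49.50742386 260.57859476] [ 0.0430359   2.13119653 -7.08942637] 11.638694531367822 [-0.55383064 -0.31038248  2.15266028  0.24902789  0.819351   -2.06902606]
[-6.830e-02  1.300e-03 -1.133e-01 -1.637e+00 -8.598e+00  1.149e+00]
```

```bash
python3 - <<'E'
from h import *
print(delta(*tcp_for([417,-315,148],-.4)))
E
```

```text
[ 1.070e-01  1.700e-03  1.897e-01 -1.646e+00 -8.379e+00  1.153e+00]
```

>>> arm_command([
  [0.003,0,0.006,-0.05,-0.25,0.03,0],
  [0.01,0,0.02,-0.16,-0.8,0.11,0],
  [0.022,0,0.039,-0.33,-1.7,0.23,0],
  [0.036,0,0.063,-0.55,-2.8,0.38,0],
  [0.05,0,0.09,-0.78,-4.0,0.55,0],
  [0.066,0,0.118,-1.02,-5.2,0.71,0],
  [0.08,0.001,0.143,-1.24,-6.3,0.87,0],
  [0.09,0.001,0.162,-1.4,-7.15,0.98,0],
])

```text
time_s: 29.45
ee_pos: [396.6, -273.3, 256.8]
ee_rot: [0.483, 2.578, -0.133]
ft_force: [0.8, 0.2, -6.6]
finger_gap: 11.6
```

```bash
python3 - <<'E'
from h import *
s=observe();print(s['ee_pos'],s["ft_force"],s['finger_gap'],s["joint_pos"])
print(delta(*tcp_for([417,-315,120],-.4)))
E
```

```text
[ 396.6229606  -273.34779472  256.79575088] [ 0.83500748  0.15182268 -6.565013  ] 11.565226933307398 [-1.00865237 -0.04440235  1.95275027  0.41005053  0.84016169 -2.42442672]
[ 0.0129  0.0011  0.0265  0.044  -1.027   1.086 ]
```

>>> arm_command([
  [0.001,0,0.003,0,-0.15,0.12,0],
  [0.004,0,0.008,0.01,-0.35,0.3,0],
  [0.007,0,0.014,0.02,-0.6,0.6,0],
  [0.01,0,0.02,0.03,-0.8,0.85,0],
  [0.012,0.001,0.024,0.04,-0.95,1.0,0],
  [0.013,0.001,0.026,0.044,-1.03,1.086,0],
  [0.013,0.001,0.026,0.044,-1.03,1.086,0],
  [0.013,0.001,0.026,0.044,-1.03,1.086,0],
])

```text
time_s: 30.25
ee_pos: [399.6, -307.5, 228.2]
ee_rot: [0.52, 2.573, -0.14]
ft_force: [0.6, 0.3, -8.3]
finger_gap: 11.4
```

```bash
python3 - <<'E'
from ov import *
import h
s=observe();print(s['ee_pos'],s["ft_force"],s['finger_gap'],s["joint_pos"][5])
print(delta(*tcp_for([417,-315,40],-.4)))
print(delta(*tcp_for([417,-315,18],-.4)))
o=s["ee_pos"]-R.from_euler("z",-.4).as_matrix()@h.REL;print(o)
i=capture("top");cv2.imwrite("pics/t15.png",draw(cv2.resize(i[180:360,340:540],None,fx=3,fy=3),"top",[o[0],o[1],-.4],k=3,off=(340,180),z=o[2]))
c=calibration("wrist");cv2.imwrite("pics/w15.png",capture("wrist"))
E
```

```text
[ 399.64484374 -307.53787731  228.15547064] [ 0.64075658  0.30030887 -8.33835422] 11.401407492984406 -2.477572574422812
[-0.000e+00  3.000e-04  8.000e-04  1.338e+00 -2.000e-03  2.313e+00]
[-0.000e+00  3.000e-04  8.000e-04  1.704e+00 -1.000e-03  2.948e+00]
[ 417.06106429 -314.9351918   120.15547064]
```

View pics/t15.png

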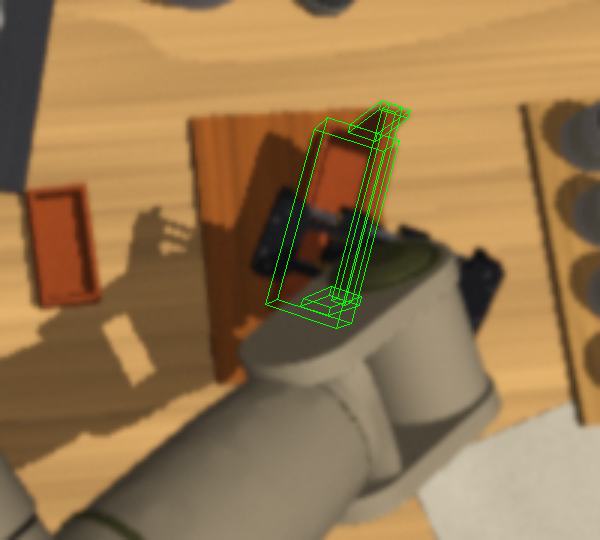

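View pics/w15.png

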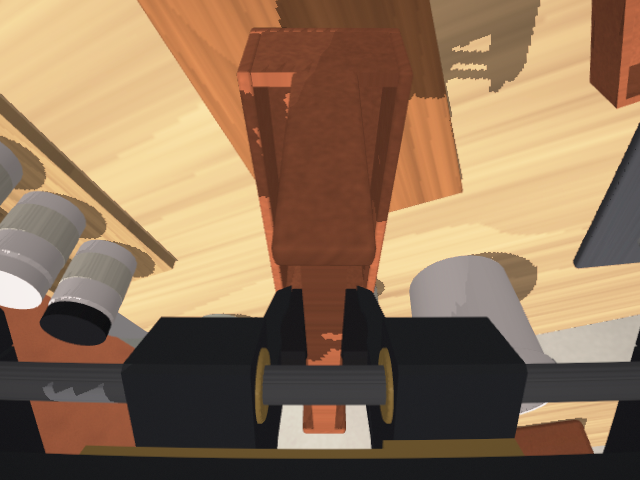

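>>> arm_command([
  [0,0,0,0.07,0,0.12,0],
  [0,0,0,0.25,0,0.43,0],
  [0,0,0,0.5,0,0.87,0],
  [0,0,0,0.8,0,1.39,0],
  [0,0,0,1.1,0,1.9,0],
  [0,0,0,1.32,0,2.28,0],
  [0,0,0,1.45,0,2.5,0],
  [0,0,0,1.5,0,2.6,0],
])

```text
time_s: 31.15
ee_pos: [399.5, -307.4, 137.2]
ee_rot: [0.521, 2.573, -0.139]
ft_force: [0.2, -0.3, -6.9]
finger_gap: 11.6
```

```bash
python3 - <<'E'
from ov import *
s=observe();print(s['ee_pos'],s["ft_force"],s['moment'])
print(delta(*tcp_for([417,-315,18],-.4)))
E
```

```text
[ 399.47235356 -307.38315565  137.247842  ] [ 0.23945196 -0.31314008 -6.85509798] [0.40839529 0.84222869 0.00789416]
[ 3.00e-04 -6.00e-04  4.00e-04  1.82e-01 -5.00e-03  3.28e-01]
```

Base is at about 29 mm, 11 mm above the board. I'll lower slowly to just short of contact, then in small steps.

>>> arm_command([
  [0,0,0,0.025,0,0.043,0],
  [0,0,0,0.06,0,0.104,0],
  [0,0,0,0.095,0,0.165,0],
  [0,0,0,0.12,0,0.21,0],
  [0,0,0,0.14,0,0.243,0],
  [0,0,0,0.155,0,0.27,0],
  [0,0,0,0.165,0,0.286,0],
  [0,0,0,0.17,0,0.295,0],
])

```text
time_s: 31.95
ee_pos: [399.6, -307.7, 127.4]
ee_rot: [0.521, 2.573, -0.14]
ft_force: [-5.2, 0.8, 0.6]
finger_gap: 11.9
```

```bash
python3 - <<'E'
from ov import *
s=observe();print(s['ee_pos']);sample(4)
print(delta(*tcp_for([417,-315,18],-.4)))
E
```

```text
[ 399.59450338 -307.65827606  127.38376436]
F [-4.12  1.    0.76] +- [0.33 0.25 0.08] M [ 0.126  0.451 -0.036] +- [0.026 0.015 0.004] t 32.1
[-0.0001 -0.0002  0.0004  0.019  -0.001   0.037 ]
```

>>> arm_command([
  [0,0,0,0,0,0,0.1],
  [0,0,0,0,0,0,0.15],
  [0,0,0,0,0,0,0.2],
  [0,0,0,0,0,0,0.3],
  [0,0,0,0,0,0,0.4],
  [0,0,0,0,0,0,0.6],
  [0,0,0,0,0,0,0.8],
  [0,0,0,0,0,0,0.9],
])

```text
time_s: 32.95
ee_pos: [399.5, -307.5, 127.2]
ee_rot: [0.521, 2.573, -0.14]
ft_force: [-0.5, -0.3, 0.0]
finger_gap: 55.7
```

```bash
python3 - <<'E'
from ov import *
s=observe();print(s['ee_pos'],s["ft_force"],s["finger_gap"])
c=calibration("wrist");i=capture("wrist")
cv2.imwrite("pics/w16.png",draw(i,"wrist",[417.1,-315,-.4],c,z=18))
E
```

```text
[ 399.53959464 -307.54023434  127.21377175] [-0.46416441 -0.26069558  0.0158211 ] 55.73128429056794
```

View pics/w16.png

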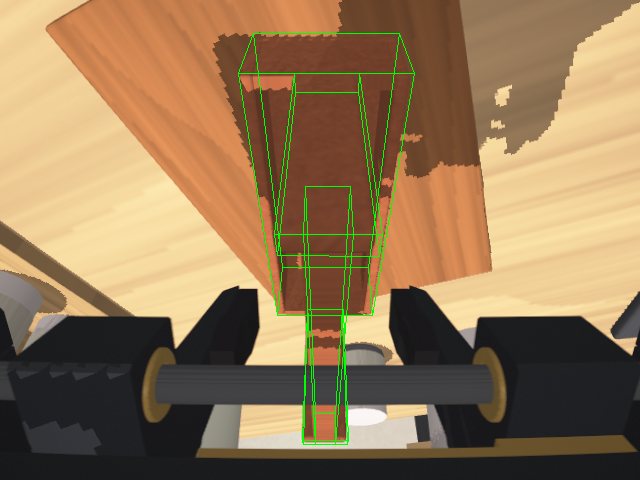

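>>> arm_command([
  [0,0,0,0,0,0,1],
  [0,0,0,0,0,-0.2,1],
  [0,0,0,0,0,-0.7,1],
  [0,0,0,0,0,-1.4,1],
  [0,0,0,0,0,-2.2,1],
  [0,0,0,0,0,-3.0,1],
  [0,0,0,0,0,-3.8,1],
  [0,0,0,0,0,-4.2,1],
])

```text
time_s: 33.8
ee_pos: [340.9, -283.0, 238.3]
ee_rot: [0.521, 2.572, -0.143]
ft_force: [0.4, -0.6, -0.4]
finger_gap: 87.8
```

>>> arm_command([
  [0,0,0,0,0.6,-0.3,1],
  [0,0,0,0,1.5,-0.7,1],
  [0,0,0,0,2.5,-1.2,1],
  [0,0,0,0,3.5,-1.5,1],
  [0,0,0,0,4.5,-1.5,1],
  [0,0,0,0,5.0,-1.5,1],
  [0,0,0,0,5.0,-1.5,1],
  [0,0,0,0,5.0,-1.5,1],
])

```text
time_s: 34.6
ee_pos: [378.4, -136.1, 277.0]
ee_rot: [0.52, 2.572, -0.143]
ft_force: [-0.5, -0.1, 0.2]
finger_gap: 88.3
```

```bash
python3 - <<'E'
from ov import *
s=observe();print(s['ee_pos'],s["ft_force"],s["finger_gap"])
i=capture("top");cv2.imwrite("pics/t17.png",i)
i=capture("scene");cv2.imwrite("pics/s17.png",i)
cv2.imwrite("pics/w17.png",capture("wrist"))
a=cv2.imread("pics/top0.png")
E
```

```text
[ 378.42465794 -136.11030666  277.02117532] [-0.49467076 -0.14405913  0.24151711] 88.26966263864094
```

View pics/t17.png

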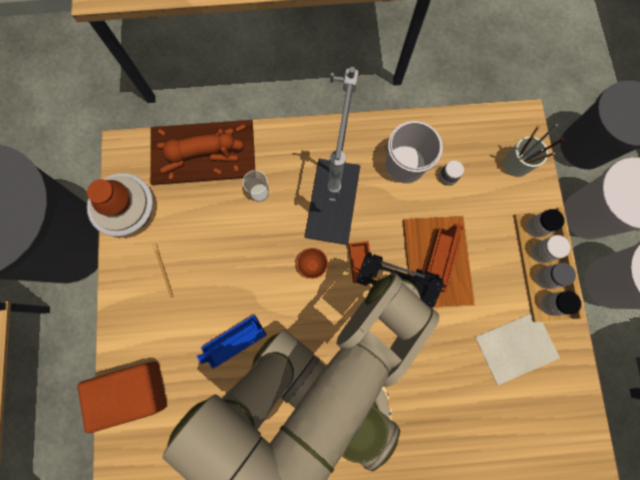

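View pics/s17.png

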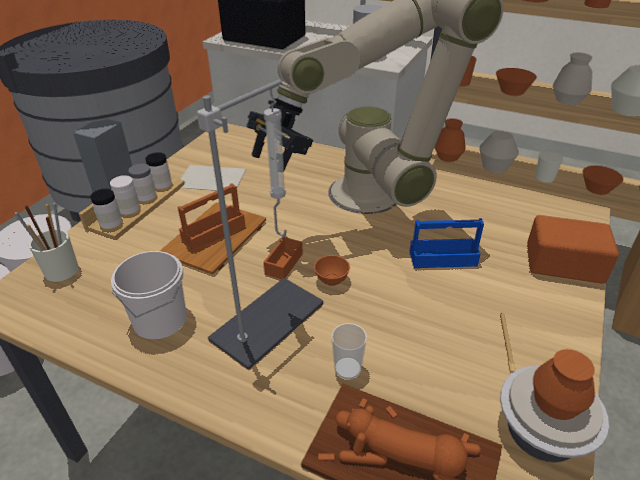

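The scene picture shows the planter standing on the board near (211,218), with the hook back at its first place, (280,235). The bystanders sit where they were. I'm handing the job in.

```bash
python3 - <<'E'
from h import *
from workcell import job_done
a=cv2.imread("pics/scene0.png").astype(int);b=cv2.imread("pics/s17.png").astype(int)
d=np.abs(a-b).max(2)
print("hook diff px",(d[195:242,270:292]>40).sum(),"bowl",(d[255:290,312:352]>40).sum(),"cup",(d[322:380,330:368]>40).sum(),"bucket",(d[250:340,110:190]>40).sum(),"trough",(d[238:280,262:304]>40).sum())
print(job_done())
E
```

```text
hook diff px 31 bowl 135 cup 0 bucket 3 trough 259
the job is handed in; nothing more can be done
None
```

I hung the planter on the scale hook by its notch, let it hang untouched, lifted it off, set it on the ware board and handed the job in at about 35 s. `job_done()` gives no verdict.

- **Hanging:** I let go after lowering it 36 mm below first contact with the hook. By then the wrist carried about 0.5 N at most, out of roughly 7.3 N of planter weight. It then hung untouched for about 4 s. The model overlaid on the scene and wrist pictures showed it level, and two scene pictures about 2 s apart showed no movement.
- **Lift-off:** This went slowly, at 30 mm/s or less. Afterwards the hook is back at its starting pixel in the scene picture.
- **Set down:** The planter stands upright near the middle of the board. The wrist overlay at release puts it at about (417, -315) mm, against a board middle of about (418, -316) mm. It is turned about 20° from the board's length to spare the last wrist joint.

**Checks that disagreed:**
- **Release load:** force and moment differed by about 0.5 to 0.9 N on the load left at the wrist. I took a value in between and lowered 1 mm more before letting go.
- **Sideways force:** about 2 N on the hook after lowering, and up to 4 N along the bar while correcting it. I brought it back to near zero before release. There was also about 4 N when the planter touched the board.
- **Final picture comparison:** pixels changed around the hook (31), the bowl (135) and the small trough (259). I put this down to the arm's shadow, since both look unmoved in the pictures, but I didn't measure their positions again.

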